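Thread the fourth rod into a lens cage

TASK

Press the orange thumb slide of the grey rod sleeve fully home so that it pushes the rod out, then draw the rod out and thread it from the robot's side through the empty upper left bushings of the black lens cage, first the near plate's and then the far plate's, until its end is level with those of the three rods already fitted. Finish while holding it there, straight and not jammed, ready for the set screws. Never drop the rod, and leave the sample can, lens ring and hex key alone.

Things in the scene. Friction and masses are not known exactly. Their poses are not given: they have to be found in the camera images.
- cage: black lens cage, fixed; origin: centre of its underside; x: threading direction, near plate to far plate (about away from the robot), y left, z up. Base 100x84x10 mm, two upright plates 76 mm wide, 12 thick, up to 86 mm, at x -26 and +26. Rods at y +-24, z 24 and 72 mm; three of them fitted (12 mm, 150 long, x -96 to +54), the upper left place (y +24, z 72) empty
- bore_near (a point): centre of the mouth of the empty bronze bushing in the near plate, where the rod goes in, 72 mm above the table, at x -34 mm of the cage. Both empty bushings: 16 mm long, bore 14.5 mm for the 12 mm rod, near mouth countersunk to 20 mm over 3 mm; on one axis along the cage's x; the far one begins 52 mm behind this point
- bore_far (a point): centre of the far end of the empty bushing in the far plate, 68 mm behind bore_near; the finished rod's end stands 20 mm beyond this point, level with the other rods' ends
- caddy: grey rod sleeve, fixed, 200 mm long, 36 wide, 46 high, with four screw feet 7 mm high reaching 36 mm either side of its middle. Origin: centre of its underside; x along it to the mouth (about to the robot's right), z up. A 15 mm square channel, floor 24 mm above the table, runs along it under a roof with a 7 mm slot, too narrow for the rod
- caddy_mouth (a point): centre of the open mouth of the sleeve, 30 mm above the table, 100 mm from the sleeve's origin
- ejector (a joint): travel of the orange thumb slide, m: 0 back, 0.060 fully pressed towards the mouth. A spring drives it back: 2.4 N at the start, 7.2 N fully pressed. It pushes the rod ahead of it after 1.5 mm of free travel; the rod stays out when the slide springs back
- ejector_tab (a point): centre of the rear face of the slide's orange thumb tab, the face to press on. The tab is 10 mm thick along the sleeve, 22 mm wide, and stands above the roof from 48 to 68 mm over the table; this point is 57 mm over the table. 31 mm of the sleeve's roof lie behind it
- rod: smooth steel-coloured rod, 12 mm thick, 150 mm long, about 60 g, bullet-round ends. Origin: its middle, on its axis; x runs along it to the end that leaves the sleeve first. At the start it lies in the sleeve, axis 30 mm above the table, that end 4 mm inside the mouth; after a full press it stands out about 55 mm, the other 95 mm still inside
- rod_tail (a point): tip of the rod's end that comes out of the sleeve first (75 mm from its middle)
- rod_nose (a point): tip of the other end, the one that goes into the bushings (75 mm from its middle)
- sample_can: bystander: black sample can, 31 mm across, 52 mm high, origin at the centre of its underside
- lens: bystander: lens in a black ring, 54 mm across, 13 mm high, lying flat, origin at the centre of its underside
- hex_key: bystander: black hex key, 36 x 112 mm, 4 mm thick, lying flat, origin at the centre of its underside

How it is judged:
By the outcome, as a careful person would: the job done as asked, in the order asked, and still so for the second after the job is handed in, while the arm keeps its last pose, push and grip.
It also fails if it takes over 72 s, if anything falls off the work surface, if the arm or the gripper's body presses on something with over 40 N, if the wrist force passes 120 N, or if a joint passes its speed limit or range.

ROBOT

A 7-joint arm with a two-finger parallel gripper is mounted at the origin on a cart in front of the work surface, level with it; the furniture and walls round the work are solid. World frame = base frame: x ahead of the robot, y to its left, z up, the work surface at z = 0. Lengths are in mm, angles in degrees, forces in N, time in s.
With the tool pointing down it reaches from about 425 to 925 mm from the base axis. Payload 6.8 kg.
Tool frame: the origin (TCP) lies at the very end of the fingers, on their centre line; the grasp point (between the pads) lies 19 mm behind it (pinch_z is the distance from the TCP to the grasp point, in mm); z points along the fingers, y is the direction in which the jaws open and shut (so a half turn about z gives the same grasp; the last joint's range is limited). The gripper opens to 88 mm and grips with 3 to 60 N. Pads are 20 mm wide; open, the fingers measure 115 mm over their backs; the gripper's body (75 mm by 178 mm) begins 61 mm behind the grasp point.
Start: joints at [66.515, 27.33, 1.283, 89.118, -0.659, 63.558, -4.761], TCP at [200.646, -644.507, 182.864] pointing down, gripper open.
Joint ranges: [-169.35, 169.35], [-19.33, 120.38], [-80.79, 83.38], [13.8, 139.57], [-78.32, 258.32], [9.67, 109.79], [-169.56, 169.56]. Speed limits (degrees/s): [136.94, 136.94, 180, 180, 180, 180, 180].

INTERFACE

Orientations are given as a 3x3 rotation matrix whose columns are the frame's x, y, z axes.
In Python, from station import get_obs, grab_frame, calibration, sign_off, look_for, cut_out, pinpoint, pinch_z gives the robot as it stands. The module is installed in compiled form; this text tells all that it offers.
- The arm moves only by the shell command python3 -m creep 'ROWS' [FORCE]. ROWS is JSON, a list of rows, each a list of 3 entries, a list of its own where there are three numbers: the shift along the tool's x, y, z in m, then the turn, a rotation vector about the tool's x, y, z in rad, then the opening in per cent of the stroke, from 0 (shut) to 100 (fully open). In form: [[[tx, ty, tz], [ax, ay, az], gripper], ...]. A call has 1 to 5 rows; each row shifts and turns the commanded pose from where the row before left it, along the tool's axes as they then stand; what a row does not reach is not made up. A row lasts 1/12 s, in which the tool goes at most 41.7 mm and 7.16 degrees, less where a joint would pass 70% of its speed; a pose out of reach is approached as far as the arm can. A call with a gripper value outside its range is refused whole. The fingers move at their own pace and stop on an object; FORCE is the grip in N (left out, the last holds). Time passes only in rows, so rows that do not move let the fingers close. It gives the time, the measured TCP pose, the force and the opening at its end, in the units of the state.
- get_obs(): the state, without advancing time (a new reading comes with each control period).
- grab_frame(name): name is "scene" or "side" or "wrist"; returns the picture (480x640x3 uint8, blue, green, red); there is no depth.
- calibration(name): a dict with "mtx" (3x3 intrinsics, pixels), "R" (3x3) and "t" (3): a world point X has camera coordinates R X + t; the wrist camera has in their place "hand_eye" (4x4, takes a point from camera to tool coordinates, whose origin is the TCP and whose axes are the flange's). Camera axes: x right, y down, z forward; pixel columns grow to the right and rows downward; lengths in mm; the calibration is good to about 2 mm. The wrist camera is an equidistant fisheye: a pixel r from the principal point sees the ray r / f radians off the axis. A picture is of the moment at which its call begins: read the wrist's pose just before it. calibration takes no time and is no camera call.
- sign_off(): hands the job in, once; it reports no verdict.
Trained networks look in the newest picture that a camera, given by its name, has taken for a name from the list of things; names that differ only in an ending like _2 or _b are one class to them, and where a whole thing is asked for, a point or a joint stands for the part that bears it (a point fixed in the world has none). Each returns a list of dicts, best first, with "p" (0 to 1); they miss things now and then, are a little off and sometimes report something else, mostly with a low value. They report only what shows in the picture. A call takes as long as a camera call.
- look_for(camera, label): "point" ([column, row] in pixels, amid what is visible of it).
- cut_out(camera, label): "region" (480x640 bool, what is visible of it) and "point" ([column, row] in pixels, amid what is visible of it).
- pinpoint(camera, label): "point" ([column, row] in pixels: a listed point, or the origin of a listed thing).
The state is a dict: "time": time; "q": joint angles; "qd": joint speeds; "joint_efforts": joint torques, N m; "tool_pos": TCP position; "tcp_rot": TCP orientation; "contact_force": force on the tool from outside, world axes, zero at the start; "moment": the same for the moment, N m; "gripper_width": opening from 0.0 (shut) to 1.0 (fully open).
Only numpy, scipy, OpenCV 4.12 (cv2) and the standard library are available. Lean on these libraries where they do the work, as an engineer would, in place of code of your own. Each camera call takes 0.05 s, during which the arm holds its last target. There are 200 camera calls.

## Working session

There is one attempt and no reset: what is moved stays moved. The work goes in short steps, Python scripts to look and compute and a shell command to move; the robot and the scene stay as the last step left them, time stands still between calls to the robot, and variables do not carry over. Pictures are saved under pics/ and viewed, about 8 in all and at most 12, crops included, and the job is handed in when it is done.

```bash
mkdir -p pics; cat > h.py <<'E'
import numpy as np, cv2, json
from station import *
def ray(cam,px,obs=None):
    c=calibration(cam); K=np.array(c["mtx"])
    u=(np.array(px,float)-K[:2,2])/[K[0,0],K[1,1]]
    if cam=="wrist":
        T=np.array(c["hand_eye"]); o=obs; r=np.linalg.norm(u)
        d=np.r_[np.sin(r)*u/max(r,1e-9),np.cos(r)]
        R=np.array(o["tcp_rot"]); p=np.array(o["tool_pos"])
        return R@T[:3,3]+p, R@T[:3,:3]@d
    R=np.array(c["R"]);t=np.array(c["t"]).ravel()
    d=R.T@np.r_[u,1]; return -R.T@t, d/np.linalg.norm(d)
def atz(cam,px,z,obs=None):
    o,d=ray(cam,px,obs); return o+d*(z-o[2])/d[2]
def tri(rays):
    A=np.zeros((3,3));b=np.zeros(3)
    for o,d in rays:
        P=np.eye(3)-np.outer(d,d);A+=P;b+=P@o
    x=np.linalg.solve(A,b)
    return x,[round(float(np.linalg.norm((np.eye(3)-np.outer(d,d))@(x-o))),1) for o,d in rays]
E
cat > a.py <<'E'
from h import *
np.set_printoptions(precision=1,suppress=True)
o=get_obs();print({k:np.round(o[k],3).tolist() for k in o})
for c in("scene","side","wrist"):
    cv2.imwrite(f"pics/{c}0.png",grab_frame(c)); print(c, calibration(c)) if c=="wrist" else None
Z=dict(cage=0,bore_near=72,bore_far=72,caddy=0,caddy_mouth=30,ejector_tab=57,sample_can=0,lens=0,hex_key=0)
for n,z in Z.items():
    rs=[]
    for c in("scene","side"):
        r=pinpoint(c,n)
        if r: 
            print(n,c,round(r[0]["p"],2),np.array(r[0]["point"]),atz(c,r[0]["point"],z)); rs.append(ray(c,r[0]["point"]))
    if len(rs)==2: print("   tri",*tri(rs))
E
python3 a.py; python3 -c "
import cv2,numpy as np
cv2.imwrite('pics/m0.png',np.vstack([cv2.resize(cv2.imread(f'pics/{c}0.png'),(400,300)) for c in('scene','side')]))"
```

```text
{'time': 0.0, 'q': [66.513, 27.374, 1.279, 89.177, -0.66, 63.557, -4.762], 'qd': [-0.017, -0.009, -0.058, 0.083, 0.016, -0.11, -0.039], 'joint_efforts': [0.0, -58.286, 1.534, -27.261, -0.054, 0.017, 0.0], 'tool_pos': [200.444, -643.862, 181.907], 'tcp_rot': [[0.955, 0.297, -0.001], [0.297, -0.955, 0.002], [-0.0, -0.002, -1.0]], 'contact_force': [0.509, -0.161, 0.119], 'moment': [-0.008, -0.043, -0.007], 'gripper_width': 1.0}
wrist {'mtx': array([[371.6,   0. , 318.6],
       [  0. , 371.6, 234.8],
       [  0. ,   0. ,   1. ]]), 'hand_eye': array([[   0. ,   -1. ,   -0.3,   77.1],
       [   1. ,    0. ,   -0. ,   -0.8],
       [   0. ,   -0.3,    1. , -202.9],
       [   0. ,    0. ,    0. ,    1. ]])}
cage scene 0.58 [417.4 260.5] [ 656.  -145.6    0. ]
cage side 0.76 [285.8 351.2] [ 646.6 -144.2    0. ]
   tri [ 648.3 -145.8    4.6] [0.4, 0.4]
bore_near scene 0.84 [403.3 241.4] [ 612.2 -111.3   72. ]
bore_near side 0.76 [281.6 310.4] [ 615.1 -113.1   72. ]
   tri [ 614.5 -111.8   70.4] [0.5, 0.5]
bore_far side 0.69 [311.7 330.4] [ 684.4 -114.5   72. ]
caddy scene 0.34 [175.7 276.9] [502.2 367.9   0. ]
caddy side 0.79 [275.4 225.3] [437.2  87.7   0. ]
   tri [403.1 219.9   9.1] [115.6, 115.6]
caddy_mouth side 0.88 [249.9 248.4] [451.4 -12.3  30. ]
ejector_tab side 0.71 [252.1 244. ] [463.1 -16.4  57. ]
sample_can scene 0.75 [175.  276.7] [502.7 369.7   0. ]
lens side 0.89 [346.2 319.7] [698.4 -19.8   0. ]
hex_key scene 0.45 [485.4 274.8] [ 622.  -292.4    0. ]
hex_key side 0.59 [230.6 410.8] [ 641.5 -294.6    0. ]
   tri [ 637.7 -293.4   -9.5] [1.5, 1.5]
```

View pics/scene0.png

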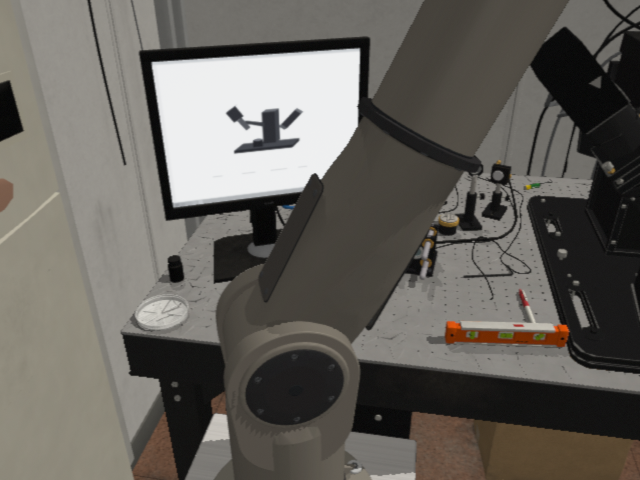

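View pics/side0.png

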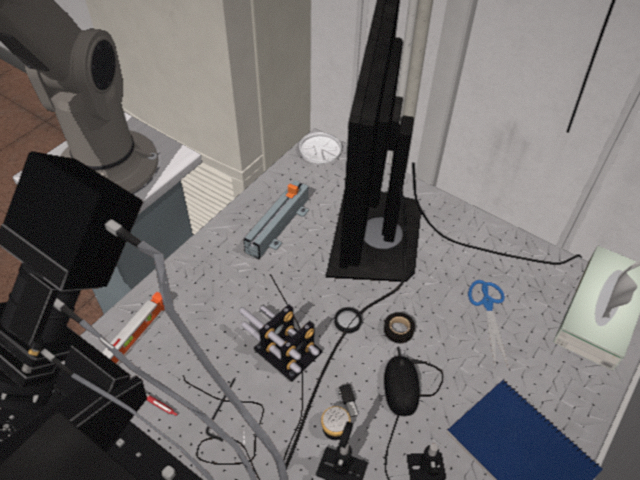

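Side view: sleeve from mouth (253,250) to rear (300,190) with its orange tab at (292,190); cage at (285,340), lens ring at (347,320), monitor beside the sleeve. The scene camera is blocked by the arm. I'll raise the arm and go over for a wrist view.

```bash
python3 -c "
from h import *
np.set_printoptions(precision=1,suppress=True)
for n,p,z in [('tab',(293,190),57),('mon base near',(328,275),0),('mon base far',(415,278),0),('sleeve rear',(303,186),40),('monlow',(345,262),60),('monlow2',(345,262),120),('can?',(347,393),0)]: print(n,atz('side',p,z))
"
python3 -m creep '[[[0,0,-0.04],[0,0,0],0],[[0,0,-0.04],[0,0,0],0],[[0,0,-0.04],[0,0,0],0],[[0.024,-0.032,0],[0,0,0],0],[[0.024,-0.032,0],[0,0,0],0]]'
python3 -m creep '[[[0.024,-0.032,0],[0,0,0],0],[[0.024,-0.032,0],[0,0,0],0],[[0.024,-0.032,0],[0,0,0],0],[[0.024,-0.032,0],[0,0,0],0],[[0.024,-0.032,0],[0,0,0],0]]'
python3 -m creep '[[[0.024,-0.032,0],[0,0,0],0],[[0.024,-0.032,0],[0,0,0],0],[[0.024,-0.032,0],[0,0,0],0],[[0.024,-0.032,0],[0,0,0],0],[[0.024,-0.032,0],[0,0,0],0]]'
python3 -m creep '[[[0.024,-0.032,0],[0,0,-0.12],0],[[0,0,0],[0,0,-0.12],0],[[0,0,0],[0,0,-0.12],0],[[0,0,0],[0,0,-0.12],0],[[0,0,0],[0,0,-0.12],0]]'
python3 -m creep '[[[0,0,0],[0,0,-0.12],0],[[0,0,0],[0,0,-0.12],0],[[0,0,0],[0,0,-0.12],0],[[0,0,0],[0,0,-0.12],0],[[0,0,0],[0,0,-0.12],0]]'
```

```text
tab [437.3 152.4  57. ]
mon base near [607.5  46.8   0. ]
mon base far [755. 147.   0.]
sleeve rear [437.3 188.4  40. ]
monlow [640.3  55.7  60. ]
monlow2 [664.   16.1 120. ]
can? [ 786.5 -145.8    0. ]
time: 1.47
tool_pos: [227.0, -571.5, 306.0]
tcp_rot: [[0.956, 0.293, 0.002], [0.293, -0.956, -0.006], [0.0, 0.007, -1.0]]
contact_force: [0.7, 0.5, -0.7]
gripper_width: 0.663
time: 1.88
tool_pos: [294.7, -378.8, 303.0]
tcp_rot: [[0.955, 0.297, 0.0], [0.297, -0.955, -0.001], [0.0, 0.001, -1.0]]
contact_force: [-0.0, -0.4, 0.6]
gripper_width: 0.284
time: 2.3
tool_pos: [361.7, -190.4, 303.2]
tcp_rot: [[0.955, 0.297, 0.001], [0.297, -0.955, -0.001], [0.0, 0.001, -1.0]]
contact_force: [1.4, 0.0, 0.3]
gripper_width: 0.006
time: 2.72
tool_pos: [374.9, -154.3, 303.1]
tcp_rot: [[0.615, 0.789, 0.0], [0.789, -0.615, -0.0], [-0.0, 0.001, -1.0]]
contact_force: [-0.0, 0.3, 0.2]
gripper_width: 0.006
time: 3.13
tool_pos: [374.9, -154.6, 303.0]
tcp_rot: [[0.063, 0.998, 0.0], [0.998, -0.063, -0.0], [-0.0, 0.0, -1.0]]
contact_force: [-0.2, 0.3, -0.1]
gripper_width: 0.009
```

```bash
python3 -m creep '[[[0.035,0.015,0],[0,0,0],0],[[0.035,0.015,0],[0,0,0],0],[[0.035,0.015,0],[0,0,0],0],[[0.035,0.015,0],[0,0,0],0],[[0,0,0],[0,0,0],0]]'
cat > b.py <<'E'
from h import *
import sys
np.set_printoptions(precision=1,suppress=True)
tag=sys.argv[1]; o=get_obs()
print(np.array(o["tool_pos"]),np.array(o["tcp_rot"]).round(3).tolist())
for c in ("wrist","scene"): cv2.imwrite(f"pics/{c}{tag}.png",grab_frame(c))
Z=dict(cage=0,bore_near=72,bore_far=72,caddy=0,caddy_mouth=30,ejector_tab=57,sample_can=0,lens=0,hex_key=0)
for n in sys.argv[2:]:
    for c in ("wrist","scene"):
        r=pinpoint(c,n)
        if r: print(n,c,round(r[0]["p"],2),np.array(r[0]["point"]),atz(c,r[0]["point"],Z[n],o))
E
python3 b.py 1 cage bore_near bore_far caddy caddy_mouth ejector_tab
```

```text
time: 3.55
tool_pos: [446.6, -11.8, 303.5]
tcp_rot: [[0.06, 0.998, 0.002], [0.998, -0.06, 0.003], [0.003, 0.002, -1.0]]
contact_force: [-0.2, 0.0, 0.7]
gripper_width: 0.003
[446.6 -11.8 303.5] [[0.06, 0.998, 0.002], [0.998, -0.06, 0.003], [0.003, 0.002, -1.0]]
cage wrist 0.63 [455.  265.6] [ 648.3 -140.5    0. ]
cage scene 0.79 [419.3 255.9] [ 676.6 -149.2    0. ]
bore_near wrist 0.62 [451.5 266.9] [ 615.4 -112.7   72. ]
bore_near scene 0.8 [406.  241.3] [ 613.6 -117.    72. ]
bore_far wrist 0.76 [497.5 268.1] [ 684.9 -120.4   72. ]
bore_far scene 0.91 [405.8 223.6] [ 693.  -112.8   72. ]
caddy wrist 0.6 [450.8 266. ] [ 641.3 -140.6   -0. ]
caddy_mouth wrist 0.78 [323.5 188.8] [453.7  -9.4  30. ]
caddy_mouth scene 0.53 [343.8 297.8] [446.1  -6.9  30. ]
ejector_tab wrist 0.76 [296.7  58.5] [430.9 156.   57. ]
```

View pics/wrist1.png

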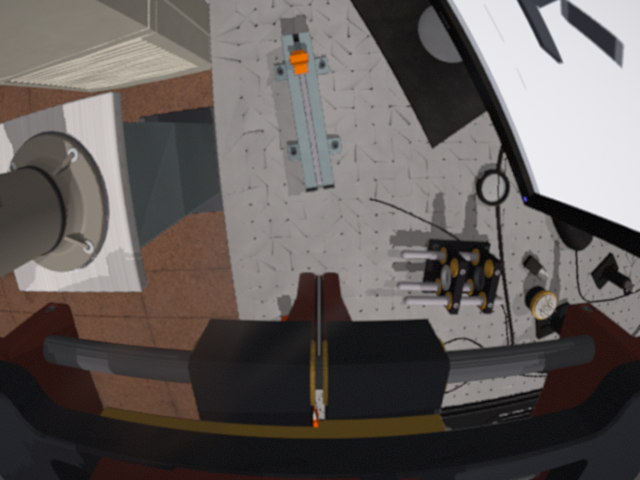

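```bash
python3 -c "
from h import *
np.set_printoptions(precision=1,suppress=True)
o=get_obs()
print('corner',tri([ray('wrist',(526,200),o),ray('scene',(370,190)),ray('side',(345,264))]))
for z in (100,200,300,400): print(z,atz('scene',(166,217),z),atz('scene',(368,40),z),atz('wrist',(440,0),z,o))
print('left low corner + wrist ray plane'); 
"

```

```text
corner (array([676.2, -21.2, 155.2]), [8.2, 9.2, 10.4])
100 [584.5 410.5 100. ] [2569.4  168.1  100. ] [597.1 206.7 100. ]
200 [408.5 320.6 200. ] [2059.6  119.   200. ] [560.8 170.1 200. ]
300 [232.6 230.7 300. ] [1549.8   69.8  300. ] [524.6 133.5 300. ]
400 [ 56.6 140.8 400. ] [1040.    20.7  400. ] [488.3  96.8 400. ]
left low corner + wrist ray plane
```

```bash
python3 -m creep '[[[0,0,0],[0,0,-0.0985],0],[[0,0,0],[0,0,-0.0985],0],[[0.038,0.0015,0],[0,0,0],0],[[0.038,0.0015,0],[0,0,0],0],[[0.038,0.0015,0],[0,0,0],0]]'
python3 -m creep '[[[0.038,0.0015,0.01],[0,0,0],0],[[0.038,0.0015,0.03],[0,0,0],0],[[0,0,0.04],[0,0,0],0],[[0,0,0.04],[0,0,0],0],[[0,0,0],[0,0,0],0]]'
python3 b.py 2 caddy caddy_mouth ejector_tab bore_near bore_far
```

```text
time: 4.67
tool_pos: [434.1, 95.5, 303.0]
tcp_rot: [[-0.126, 0.992, 0.0], [0.992, 0.126, 0.0], [-0.0, 0.0, -1.0]]
contact_force: [1.6, 0.3, -0.4]
gripper_width: 0.004
time: 5.08
tool_pos: [423.4, 163.2, 181.0]
tcp_rot: [[-0.129, 0.992, -0.011], [0.992, 0.129, -0.003], [-0.002, -0.011, -1.0]]
contact_force: [-0.5, -1.0, -0.5]
gripper_width: 0.005
[423.4 163.2 181. ] [[-0.129, 0.992, -0.011], [0.992, 0.129, -0.003], [-0.002, -0.011, -1.0]]
caddy_mouth wrist 0.58 [326.9 362.1] [454.7 -11.8  30. ]
caddy_mouth scene 0.64 [342.6 296.6] [449.7  -4.   30. ]
ejector_tab wrist 0.62 [329.6 227.9] [433.7 153.9  57. ]
ejector_tab scene 0.7 [341.5 297.9] [408.2  -7.5  57. ]
bore_near wrist 0.48 [327.8 226.3] [431.1 159.1  72. ]
bore_near scene 0.75 [406.5 237.9] [ 628.4 -117.4   72. ]
bore_far scene 0.56 [409.1 227. ] [ 678.3 -120.8   72. ]
```

View pics/wrist2.png

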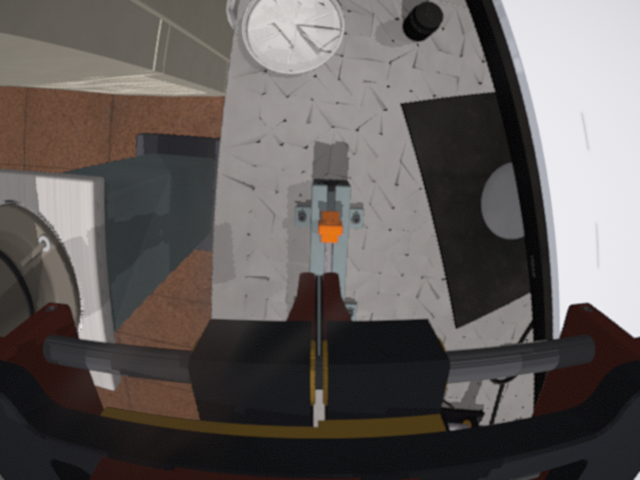

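```bash
python3 -c "
from h import *
np.set_printoptions(precision=1,suppress=True)
o=get_obs();print(np.array(o['tool_pos']))
for p,z in [((330,212),68),((331,183),46),((312,183),46),((350,183),46),((311,270),46),((350,270),46),((319,225),68),((341,225),68)]: print(p,z,atz('wrist',p,z,o))
"

```

```text
[428.4 165.  187.6]
(330, 212) 68 [438.2 171.8  68. ]
(331, 183) 46 [436.7 194.7  46. ]
(312, 183) 46 [419.1 192.4  46. ]
(350, 183) 46 [454.3 197.1  46. ]
(311, 270) 46 [428.8 106.2  46. ]
(350, 270) 46 [467.4 111.1  46. ]
(319, 225) 68 [430.  158.7  68. ]
(341, 225) 68 [449.6 161.3  68. ]
```

```bash
python3 b.py 3 caddy_mouth ejector_tab; python3 - <<'E'
from h import *
np.set_printoptions(precision=1,suppress=True)
o=get_obs();f=grab_frame("wrist");print(np.array(o["tool_pos"]),np.array(o["tcp_rot"])[:,0])
h=cv2.cvtColor(f,cv2.COLOR_BGR2HSV)
m=cv2.inRange(h,(5,150,120),(20,255,255));m[300:]=0
r=cv2.boundingRect(m);print(r); x,y,w,hh=r
print("rear top",atz("wrist",(x+w/2,y),68,o),atz("wrist",(x,y+hh/3),68,o),atz("wrist",(x+w,y+hh/3),68,o))
E
```

```text
[428.4 165.  187.6] [[-0.127, 0.992, 0.001], [0.992, 0.127, 0.0], [-0.0, 0.001, -1.0]]
caddy_mouth scene 0.57 [341.3 295.3] [453.6  -0.9  30. ]
ejector_tab wrist 0.66 [322.3 224.4] [433.4 156.9  57. ]
ejector_tab scene 0.48 [485.9 270.6] [ 548.8 -280.6   57. ]
[428. 165. 187.] [-0.1  1.  -0. ]
(312, 212, 23, 30)
rear top [431.9 171.2  68. ] [423.  160.8  68. ] [443.3 163.5  68. ]
```

```bash
python3 -c "
from h import *
np.set_printoptions(precision=1,suppress=True)
o=get_obs()
for p,z in [((323,212),48),((323,228),68),((323,242),68),((312,230),68),((335,230),68)]: print(p,z,atz('wrist',p,z,o))
im=cv2.imread('pics/wrist3.png')[160:310,260:400];cv2.imwrite('pics/c3.png',cv2.resize(im,None,fx=4,fy=4,interpolation=2))
"

```

```text
(323, 212) 48 [432.3 166.8  48. ]
(323, 228) 68 [433.5 156.6  68. ]
(323, 242) 68 [435.2 143.6  68. ]
(312, 230) 68 [423.9 153.5  68. ]
(335, 230) 68 [444.4 156.1  68. ]
```

View pics/c3.png

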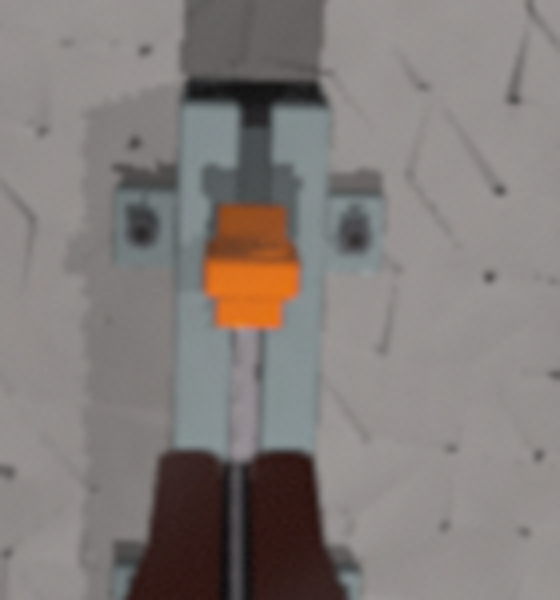

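Crop shows the tab's top face (rows 225–235, centre col 323), rear face toward the top of the picture, with a low foot behind it. I'll go down behind the tab.

```bash
python3 -m creep '[[[0.012,0.004,0.03],[0,0,0],0],[[0,0,0.04],[0,0,0],0],[[0,0,0.04],[0,0,0],0],[[0,0,0.022],[0,0,0],0],[[0,0,0],[0,0,0],0]]' 40
python3 -m creep '[[[0,0,0],[0,0,0],0],[[-0.005,0,0],[0,0,0],0],[[-0.005,0,0],[0,0,0],0],[[-0.003,0,0],[0,0,0],0],[[0,0,0],[0,0,0],0]]'
python3 -m creep '[[[0,0,0],[0,0,0],0],[[0,0,0],[0,0,0],0]]'
```

```text
time: 6.45
tool_pos: [427.0, 175.9, 51.0]
tcp_rot: [[-0.128, 0.992, -0.008], [0.992, 0.128, -0.003], [-0.002, -0.008, -1.0]]
contact_force: [0.4, -0.0, 0.4]
gripper_width: -0.0
time: 6.87
tool_pos: [433.3, 163.5, 56.2]
tcp_rot: [[-0.126, 0.992, 0.002], [0.992, 0.126, -0.0], [-0.001, 0.002, -1.0]]
contact_force: [0.4, -0.2, 0.2]
gripper_width: 0.006
time: 7.03
tool_pos: [432.6, 164.6, 55.6]
tcp_rot: [[-0.127, 0.992, 0.001], [0.992, 0.127, 0.0], [0.0, 0.001, -1.0]]
contact_force: [0.6, -0.8, 0.3]
gripper_width: 0.004
```

```bash
python3 -m creep '[[[-0.005,0,0],[0,0,0],0],[[-0.005,0,0],[0,0,0],0],[[0,0,0],[0,0,0],0],[[0,0,0],[0,0,0],0]]'
python3 -m creep '[[[-0.005,0,0],[0,0,0],0],[[-0.005,0,0],[0,0,0],0],[[-0.005,0,0],[0,0,0],0],[[0,0,0],[0,0,0],0],[[0,0,0],[0,0,0],0]]'
```

```text
time: 7.37
tool_pos: [433.4, 154.1, 55.0]
tcp_rot: [[-0.127, 0.992, -0.0], [0.992, 0.127, -0.0], [-0.0, -0.0, -1.0]]
contact_force: [-0.0, 0.7, -0.2]
gripper_width: 0.006
time: 7.78
tool_pos: [435.4, 139.3, 55.0]
tcp_rot: [[-0.127, 0.992, -0.0], [0.992, 0.127, -0.0], [-0.0, -0.0, -1.0]]
contact_force: [-0.5, 1.3, 0.4]
gripper_width: 0.004
```

```bash
python3 - <<'E'
from h import *
o=get_obs();f=grab_frame("wrist");print(o["contact_force"])
cv2.imwrite("pics/w4.png",f); s=grab_frame("side"); cv2.imwrite("pics/s4.png",s)
a=cv2.resize(s[150:290,220:340],None,fx=4,fy=4)[:480]
b=f[0:480,160:480]
cv2.imwrite("pics/c4.png",np.hstack([a,b]))
E
```

```text
[-0.51905089  1.27064895  0.43647848]
```

View pics/c4.png

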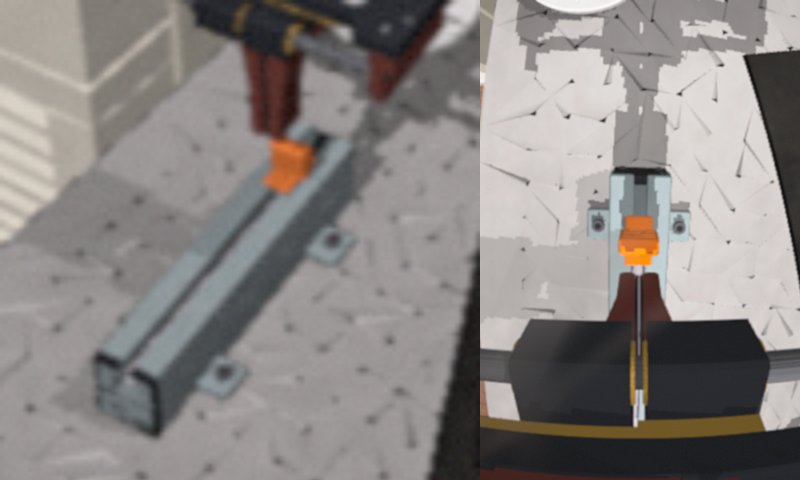

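```bash
cat >> h.py <<'E'
def proj(cam,X,obs=None):
    c=calibration(cam); K=np.array(c["mtx"]); X=np.array(X,float)
    if cam=="wrist":
        T=np.array(c["hand_eye"]);R=np.array(obs["tcp_rot"])
        p=T[:3,:3].T@(R.T@(X-np.array(obs["tool_pos"]))-T[:3,3]); th=np.arctan2(np.hypot(p[0],p[1]),p[2]); u=p[:2]/np.hypot(p[0],p[1])*th
    else:
        p=np.array(c["R"])@X+np.array(c["t"]).ravel(); u=p[:2]/p[2]
    return u*[K[0,0],K[1,1]]+K[:2,2]
E
python3 - <<'E'
from h import *
np.set_printoptions(precision=1,suppress=True)
o=get_obs();p=np.array(o["tool_pos"]);print(p)
print("tcp",proj("side",p),proj("wrist",p,o),"tcp+100z",proj("side",p+[0,0,100]))
f=cv2.imread("pics/w4.png");h=cv2.cvtColor(f,cv2.COLOR_BGR2HSV)
m=cv2.inRange(h,(5,150,80),(20,255,255));m[300:]=0;print(cv2.boundingRect(m))
for pt,z in (((318,230),68),((318,246),68),((318,230),48)): print(pt,z,atz("wrist",pt,z,o))
s=cv2.imread("pics/s4.png");h=cv2.cvtColor(s,cv2.COLOR_BGR2HSV)
m=cv2.inRange(h,(5,150,80),(20,255,255));m[:150]=0;m[210:]=0;m[:,320:]=0;print(cv2.boundingRect(m))
for y in (135,145,155,165): print(y,proj("side",[435,y,68]),proj("side",[435,y,48]))
E
```

```text
[435.4 139.9  55.1]
tcp [288.8 193.6] [317.9 265.9] tcp+100z [287.7 159.5]
(299, 216, 39, 50)
(318, 230) 68 [432.2 164.9  68. ]
(318, 246) 68 [433.4 156.1  68. ]
(318, 230) 48 [432.9 159.5  48. ]
(287, 184, 11, 14)
135 [287.1 190.7] [287.3 197.1]
145 [290. 188.] [290.2 194.4]
155 [292.8 185.3] [293.  191.8]
165 [295.6 182.7] [295.7 189.1]
```

```bash
python3 - <<'E'
from h import *
np.set_printoptions(precision=1,suppress=True)
for n in ("side0","s4"):
    s=cv2.imread(f"pics/{n}.png");h=cv2.cvtColor(s,cv2.COLOR_BGR2HSV)
    m=cv2.inRange(h,(5,150,80),(20,255,255));m[:150]=0;m[215:]=0;m[:,320:]=0;print(n,cv2.boundingRect(m),np.argwhere(m).mean(0))
a=cv2.imread("pics/s4.png")[165:215,265:325];b=cv2.imread("pics/side0.png")[165:215,265:325];w=cv2.imread("pics/w4.png")[190:300,270:370]
r=lambda i,s:cv2.resize(i,s,interpolation=2)
cv2.imwrite("pics/c5.png",np.hstack([np.vstack([r(b,(360,300)),r(a,(360,300))]),r(w,(436,480)).copy() if 0 else cv2.copyMakeBorder(r(w,(436,480)),0,120,0,0,0)]))
E
```

```text
side0 (287, 184, 11, 14) [190.4 291.8]
s4 (287, 184, 11, 14) [190.4 291.8]
```

View pics/c5.png

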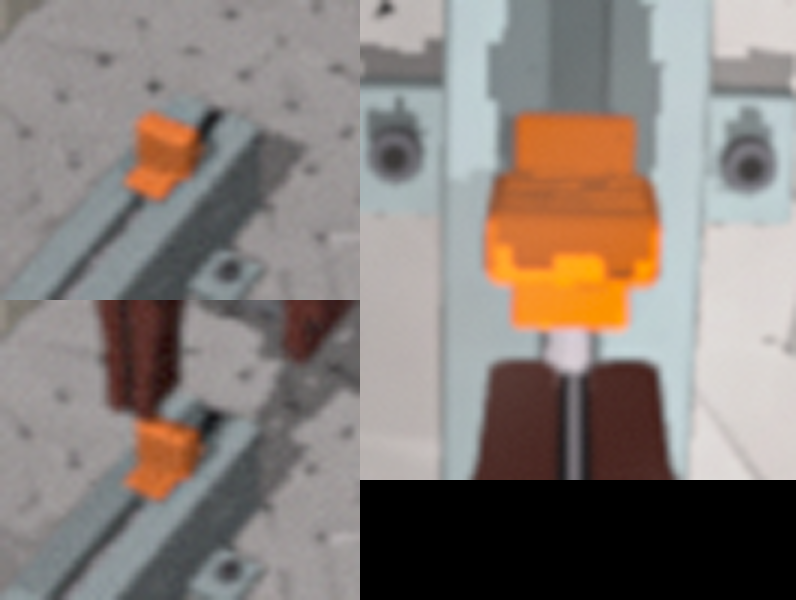

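```bash
python3 - <<'E'
from h import *
np.set_printoptions(precision=1,suppress=True)
o=get_obs();p=np.array(o["tool_pos"]);R=np.array(o["tcp_rot"])
for z in (0,-19,-28):
  print(z,"wrist closed +10x",proj("wrist",p+R@[10,0,z],o),"open inner/outer",proj("wrist",p+R@[10,44,z],o),proj("wrist",p+R@[10,57.5,z],o), "side", *[proj("side",p+R@[a,b,z]) for a in(-10,10) for b in (-13.5,13.5)])
f=cv2.imread("pics/wrist0.png");cv2.imwrite("pics/c6.png",f[200:470])
E
```

```text
0 wrist closed +10x [317.9 249.7] open inner/outer [393.4 249.5] [415.6 249.4] side [281.  194.3] [291.9 198.8] [285.8 188.5] [296.5 192.9]
-19 wrist closed +10x [317.8 261. ] open inner/outer [400.  260.7] [424.1 260.4] side [280.7 188.1] [291.7 192.6] [285.5 182.3] [296.4 186.7]
-28 wrist closed +10x [317.7 267.2] open inner/outer [403.6 266.7] [428.6 266.3] side [280.6 185.2] [291.6 189.7] [285.4 179.3] [296.3 183.8]
```

View pics/c6.png

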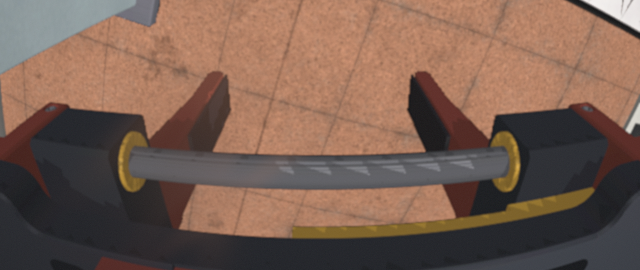

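```bash
python3 -c "
import station;print(station.pinch_z, station.pinch_z() if callable(station.pinch_z) else '')"
python3 -m creep '[[[0,0,-0.02],[0,0,0],0],[[0.015,0,0],[0,0,0],0],[[0.022,-0.002,0],[0,0,0],0],[[0,0,0.008],[0,0,0],0],[[0,0,0],[0,0,0],0]]'
python3 -m creep '[[[0,0,0.004],[0,0,0],0],[[0,0,0.004],[0,0,0],0],[[0,0,0.004],[0,0,0],0],[[0,0,0],[0,0,0],0],[[0,0,0],[0,0,0],0]]'
```

```text
18.700000000000003 
time: 8.3
tool_pos: [427.9, 177.1, 66.3]
tcp_rot: [[-0.13, 0.991, -0.001], [0.991, 0.13, -0.0], [0.0, -0.001, -1.0]]
contact_force: [-0.3, -0.5, -0.2]
gripper_width: 0.009
time: 8.72
tool_pos: [428.5, 175.7, 54.7]
tcp_rot: [[-0.127, 0.992, -0.001], [0.992, 0.127, -0.0], [-0.0, -0.001, -1.0]]
contact_force: [0.8, -0.8, -0.4]
gripper_width: 0.002
```

```bash
python3 -m creep '[[[0,0,0.004],[0,0,0],0],[[0,0,0.002],[0,0,0],0],[[0,0,0],[0,0,0],0]]'
python3 -m creep '[[[0,0,0.003],[0,0,0],0],[[0,0,0],[0,0,0],0],[[0,0,0],[0,0,0],0]]'
python3 -m creep '[[[0,0,0.003],[0,0,0],0],[[0,0,0],[0,0,0],0],[[0,0,0],[0,0,0],0]]'
```

```text
time: 8.97
tool_pos: [428.4, 176.0, 48.6]
tcp_rot: [[-0.128, 0.992, -0.001], [0.992, 0.128, -0.0], [-0.0, -0.001, -1.0]]
contact_force: [-0.2, -0.6, -0.4]
gripper_width: 0.008
time: 9.22
tool_pos: [428.5, 176.2, 45.9]
tcp_rot: [[-0.128, 0.992, -0.0], [0.992, 0.128, -0.0], [-0.0, -0.0, -1.0]]
contact_force: [-0.7, -0.9, -0.6]
gripper_width: 0.01
time: 9.47
tool_pos: [428.6, 176.2, 42.9]
tcp_rot: [[-0.128, 0.992, -0.0], [0.992, 0.128, -0.0], [-0.0, -0.0, -1.0]]
contact_force: [0.0, -0.7, -0.4]
gripper_width: 0.004
```

```bash
python3 -m creep '[[[0,0,0.004],[0,0,0],0],[[0,0,0.004],[0,0,0],0],[[0,0,0],[0,0,0],0]]'
python3 -m creep '[[[0,0,0.003],[0,0,0],0],[[0,0,0],[0,0,0],0],[[0,0,0],[0,0,0],0]]'
python3 - <<'E'
from h import *
o=get_obs();print(o["tool_pos"],o["contact_force"])
a=grab_frame("side");cv2.imwrite("pics/s7.png",a);w=grab_frame("wrist")
r=lambda i,s:cv2.resize(i,s,interpolation=2)
cv2.imwrite("pics/c7.png",np.hstack([r(a[150:215,260:330],(420,390)),r(w[170:300,260:380],(360,390))]))
E
```

```text
time: 9.72
tool_pos: [428.2, 175.9, 34.3]
tcp_rot: [[-0.128, 0.992, -0.001], [0.992, 0.128, -0.0], [-0.0, -0.001, -1.0]]
contact_force: [0.3, 0.4, 0.8]
gripper_width: 0.007
time: 9.97
tool_pos: [428.5, 176.2, 31.9]
tcp_rot: [[-0.128, 0.992, -0.0], [0.992, 0.128, -0.0], [-0.0, -0.0, -1.0]]
contact_force: [0.8, 0.0, -0.2]
gripper_width: 0.008
[428.52927302 176.19397316  31.86778847] [ 0.82303883  0.00305443 -0.23895344]
```

View pics/c7.png

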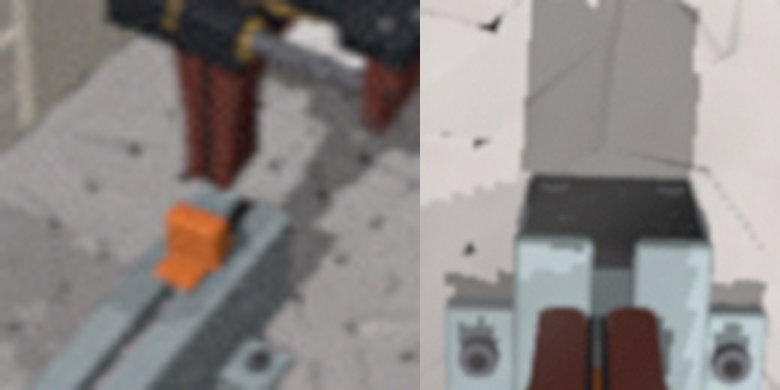

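```bash
python3 -m creep '[[[0,0,0.004],[0,0,0],0],[[0,0,0.003],[0,0,0],0],[[0,0,0],[0,0,0],0],[[0,0,0],[0,0,0],0]]'
python3 -m creep '[[[0,0,0.003],[0,0,0],0],[[0,0,0],[0,0,0],0],[[0,0,0],[0,0,0],0]]'
python3 -m creep '[[[0,0,0.003],[0,0,0],0],[[0,0,0],[0,0,0],0],[[0,0,0],[0,0,0],0]]'
```

```text
time: 10.4
tool_pos: [428.4, 176.1, 24.8]
tcp_rot: [[-0.128, 0.992, -0.001], [0.992, 0.128, -0.0], [-0.0, -0.001, -1.0]]
contact_force: [0.0, 0.8, 0.4]
gripper_width: 0.007
time: 10.65
tool_pos: [428.5, 176.2, 21.9]
tcp_rot: [[-0.128, 0.992, -0.0], [0.992, 0.128, -0.0], [-0.0, -0.0, -1.0]]
contact_force: [0.2, -0.2, -0.2]
gripper_width: 0.004
time: 10.9
tool_pos: [428.5, 176.2, 18.9]
tcp_rot: [[-0.128, 0.992, -0.0], [0.992, 0.128, -0.0], [-0.0, -0.0, -1.0]]
contact_force: [0.3, 1.2, 0.7]
gripper_width: 0.005
```

```bash
python3 -m creep '[[[0,0,0.003],[0,0,0],0],[[0,0,0],[0,0,0],0],[[0,0,0],[0,0,0],0]]'
python3 -m creep '[[[0,0,0.002],[0,0,0],0],[[0,0,0],[0,0,0],0],[[0,0,0],[0,0,0],0]]'

```

```text
time: 11.15
tool_pos: [428.5, 176.2, 15.9]
tcp_rot: [[-0.128, 0.992, -0.0], [0.992, 0.128, -0.0], [-0.0, -0.0, -1.0]]
contact_force: [-0.4, 1.2, -0.3]
gripper_width: 0.005
time: 11.4
tool_pos: [428.6, 176.2, 14.0]
tcp_rot: [[-0.128, 0.992, -0.0], [0.992, 0.128, -0.0], [-0.0, -0.0, -1.0]]
contact_force: [-0.3, 0.3, -0.4]
gripper_width: 0.006
```

```bash
python3 - <<'E'
from h import *
np.set_printoptions(precision=1,suppress=True)
o=get_obs();p=np.array(o["tool_pos"])
cv2.imwrite("pics/s8.png",grab_frame("side"))
def tip(n):
    s=cv2.imread(f"pics/{n}.png").astype(int);b,g,r=s[...,0],s[...,1],s[...,2]
    m=((r>g*1.5)&(r>50)&(g<75)).astype(np.uint8); m[:,:278]=0;m[:,305:]=0;m[:140]=0;m[205:]=0
    return [(c,int(np.nonzero(m[:,c])[0].max())) for c in range(280,305,2) if m[:,c].any()]
for n in("s4","s7","s8"): print(n,tip(n))
print("pred TCP now",proj("side",p),[proj("side",[p[0],p[1],z]) for z in (40,46,50,60)])
E
```

```text
s4 [(280, 142), (282, 168), (284, 182), (286, 181), (288, 184), (290, 184), (292, 169), (294, 165), (296, 192), (298, 188), (300, 156)]
s7 [(290, 161), (292, 178), (294, 178), (296, 193), (298, 189), (300, 166), (302, 163)]
s8 [(280, 143), (282, 144), (284, 144), (286, 145), (288, 146), (290, 168), (292, 184), (294, 184), (296, 193), (298, 190), (300, 183), (302, 169)]
pred TCP now [296.7 195.6] [array([296.6, 187.5]), array([296.5, 185.6]), array([296.5, 184.3]), array([296.5, 181.1])]
```

```bash
python3 -m creep '[[[0,0,0.002],[0,0,0],0],[[0,0,0],[0,0,0],0],[[0,0,0],[0,0,0],0]]'
python3 -m creep '[[[0,0,0.002],[0,0,0],0],[[0,0,0],[0,0,0],0],[[0,0,0],[0,0,0],0]]'

```

```text
time: 11.7
tool_pos: [428.6, 176.2, 12.0]
tcp_rot: [[-0.128, 0.992, -0.0], [0.992, 0.128, -0.0], [-0.0, -0.0, -1.0]]
contact_force: [0.2, 0.2, 0.4]
gripper_width: 0.006
time: 11.95
tool_pos: [428.6, 176.2, 9.9]
tcp_rot: [[-0.128, 0.992, -0.0], [0.992, 0.128, -0.0], [-0.0, -0.0, -1.0]]
contact_force: [-0.1, 0.1, -0.3]
gripper_width: 0.007
```

```bash
python3 - <<'E'
from h import *
np.set_printoptions(precision=1,suppress=True)
o=get_obs();p=np.array(o["tool_pos"])
a=grab_frame("side");cv2.imwrite("pics/s9.png",a);w=grab_frame("wrist");cv2.imwrite("pics/w9.png",w)
r=lambda i,s:cv2.resize(i,s,interpolation=2)
cv2.imwrite("pics/c9.png",np.hstack([r(a[150:215,260:330],(420,390)),r(w[170:300,260:380],(360,390))]))
w3=cv2.imread("pics/wrist3.png")
# triangulate tab rear-top edge centre : wrist1 pose vs wrist3 pose unknown now; use stored poses
o1=dict(tool_pos=[446.6,-11.8,303.5],tcp_rot=[[0.06,0.998,0.002],[0.998,-0.06,0.003],[0.003,0.002,-1.0]])
o3=dict(tool_pos=[428.4,165.,187.6],tcp_rot=[[-0.127,0.992,0.001],[0.992,0.127,0.0],[0,0.001,-1.0]])
h=cv2.cvtColor(cv2.imread("pics/wrist1.png"),cv2.COLOR_BGR2HSV);m=cv2.inRange(h,(5,150,80),(20,255,255));m[150:]=0
print(cv2.boundingRect(m),np.argwhere(m>0).mean(0))
c1=np.argwhere(m>0).mean(0)[::-1]
print(tri([ray("wrist",c1,o1),ray("side",(292.2,189.2))]), tri([ray("wrist",(323,229),o3),ray("side",(292.2,189.2))]), tri([ray("wrist",c1,o1),ray("wrist",(323,229),o3)]))
E
```

```text
(290, 50, 18, 24) [ 61.1 299.2]
(array([434.3, 152.8,  57.1]), [0.4, 0.4]) (array([434.7, 152.8,  57.6]), [0.1, 0.1]) (array([434.3, 152.5,  56.7]), [0.3, 0.3])
```

View pics/c9.png

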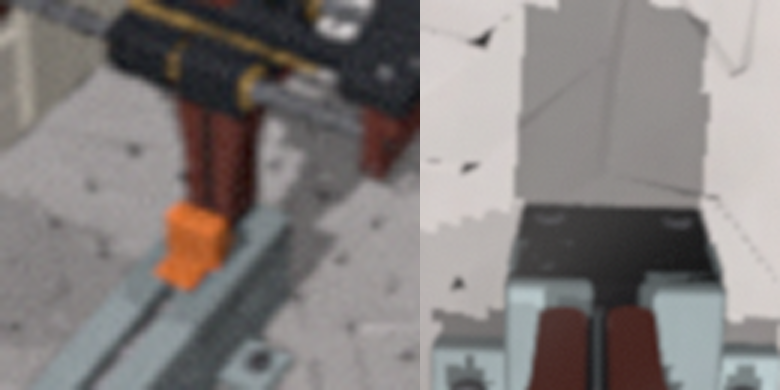

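Side view: fingers now stand behind the tab with tips near the roof. So the real fingertips end well short of the nominal TCP. Press now.

```bash
python3 -m creep '[[[-0.005,0,0],[0,0,0],0],[[-0.005,0,0],[0,0,0],0],[[0,0,0],[0,0,0],0],[[0,0,0],[0,0,0],0]]'
python3 -m creep '[[[-0.005,0,0],[0,0,0],0],[[-0.005,0,0],[0,0,0],0],[[-0.005,0,0],[0,0,0],0],[[0,0,0],[0,0,0],0],[[0,0,0],[0,0,0],0]]'
```

```text
time: 12.38
tool_pos: [430.0, 166.3, 10.1]
tcp_rot: [[-0.127, 0.992, 0.0], [0.992, 0.127, 0.001], [0.0, 0.0, -1.0]]
contact_force: [-1.0, 2.4, -0.5]
gripper_width: 0.005
time: 12.8
tool_pos: [431.6, 151.1, 10.0]
tcp_rot: [[-0.127, 0.992, -0.0], [0.992, 0.127, -0.0], [-0.0, -0.0, -1.0]]
contact_force: [-2.1, 3.1, 0.6]
gripper_width: 0.006
```

```bash
python3 -m creep '[[[-0.007,0.001,0],[0,0,0],0],[[-0.007,0,0],[0,0,0],0],[[-0.007,0,0],[0,0,0],0],[[-0.007,0,0],[0,0,0],0],[[0,0,0],[0,0,0],0]]'
python3 -m creep '[[[-0.006,0,0],[0,0,0],0],[[-0.005,0,0],[0,0,0],0],[[0,0,0],[0,0,0],0],[[0,0,0],[0,0,0],0]]'
python3 -m creep '[[[-0.003,0,0],[0,0,0],0],[[-0.003,0,0],[0,0,0],0],[[0,0,0],[0,0,0],0],[[0,0,0],[0,0,0],0]]'
```

```text
time: 13.22
tool_pos: [435.5, 123.3, 9.9]
tcp_rot: [[-0.127, 0.992, -0.002], [0.992, 0.127, -0.0], [0.0, -0.002, -1.0]]
contact_force: [-4.9, 5.9, 2.5]
gripper_width: 0.003
time: 13.55
tool_pos: [436.5, 113.5, 9.8]
tcp_rot: [[-0.128, 0.992, -0.002], [0.992, 0.128, 0.001], [0.001, -0.002, -1.0]]
contact_force: [-5.0, 6.2, 2.2]
gripper_width: 0.005
time: 13.88
tool_pos: [436.9, 109.9, 9.9]
tcp_rot: [[-0.13, 0.992, -0.002], [0.992, 0.13, 0.003], [0.004, -0.001, -1.0]]
contact_force: [-6.1, 11.4, 1.2]
gripper_width: 0.002
```

```bash
python3 -m creep '[[[-0.003,0,0],[0,0,0],0],[[0,0,0],[0,0,0],0],[[0,0,0],[0,0,0],0]]'
python3 - <<'E'
from h import *
np.set_printoptions(precision=1,suppress=True)
o=get_obs();s=grab_frame("side");cv2.imwrite("pics/s10.png",s);cv2.imwrite("pics/w10.png",grab_frame("wrist"))
for n in ("rod_tail","caddy_mouth","ejector_tab"):
    r=pinpoint("side",n); print(n,[(round(k["p"],2),np.array(k["point"]),atz("side",k["point"],57 if n=="ejector_tab" else 30)) for k in r[:2]])
h=cv2.cvtColor(s,cv2.COLOR_BGR2HSV);m=cv2.inRange(h,(5,150,80),(20,255,255));m[:150]=0;m[250:]=0;m[:,320:]=0;m[:,:240]=0
print(cv2.boundingRect(m),atz("side",np.argwhere(m>0).mean(0)[::-1],57))
E
```

```text
time: 14.13
tool_pos: [436.9, 109.7, 10.0]
tcp_rot: [[-0.132, 0.991, -0.001], [0.991, 0.132, 0.007], [0.007, -0.001, -1.0]]
contact_force: [-9.2, 18.4, -0.4]
gripper_width: 0.006
rod_tail [(0.67, array([238.1, 262.2]), array([455.3, -53.9,  30. ]))]
caddy_mouth [(0.76, array([249.7, 248. ]), array([450.4, -11.7,  30. ]))]
ejector_tab [(0.68, array([280.4, 208.8]), array([449.5,  92.8,  57. ])), (0.47, array([228.6, 413.3]), array([ 662.9, -315.9,   57. ]))]
(272, 201, 12, 14) [441.2  91.9  57. ]
```

```bash
python3 -m creep '[[[0.009,0,0],[0,0,0],0],[[0.02,0,0],[0,0,0],0],[[0,0,-0.04],[0,0,0],0],[[0,0,-0.04],[0,0,0],20],[[0,0,-0.04],[0,0,0],100]]'
python3 -m creep '[[[-0.034,0,0],[0,0,0],100],[[-0.034,0,0],[0,0,0],100],[[-0.034,0,0],[0,0,0],100],[[-0.034,0,0],[0,0,0],100],[[-0.034,0,0],[0,0,0],100]]'
python3 -m creep '[[[-0.01,0,0],[0,0,0],100],[[0,0,0],[0,0,0],100],[[0,0,0],[0,0,0],100],[[0,0,0],[0,0,0],100]]'
python3 - <<'E'
from h import *
np.set_printoptions(precision=1,suppress=True)
o=get_obs();w=grab_frame("wrist");cv2.imwrite("pics/w11.png",w);print(np.array(o["tool_pos"]),np.array(o["tcp_rot"])[:,0].round(3))
for n,z in (("rod_tail",30),("caddy_mouth",30),("ejector_tab",57)):
    print(n,[(round(k["p"],2),np.array(k["point"]),atz("wrist",k["point"],z,o)) for k in pinpoint("wrist",n)[:2]])
cv2.imwrite("pics/s11.png",grab_frame("side"))
print([ (k["p"],np.array(k["point"]),atz("side",k["point"],30)) for k in pinpoint("side","rod_tail")[:1]])
E
```

```text
time: 14.8
tool_pos: [434.2, 132.3, 130.8]
tcp_rot: [[-0.129, 0.992, -0.003], [0.992, 0.129, -0.001], [-0.001, -0.003, -1.0]]
contact_force: [0.1, -1.0, 0.8]
gripper_width: 0.117
time: 15.22
tool_pos: [456.7, -38.9, 130.2]
tcp_rot: [[-0.127, 0.992, -0.0], [0.992, 0.127, -0.002], [-0.002, -0.0, -1.0]]
contact_force: [0.1, 0.1, -0.2]
gripper_width: 0.498
time: 15.55
tool_pos: [458.0, -44.5, 130.0]
tcp_rot: [[-0.129, 0.992, -0.0], [0.992, 0.129, 0.0], [0.0, -0.0, -1.0]]
contact_force: [-0.7, 0.4, -0.3]
gripper_width: 0.798
[458.  -44.5 130. ] [-0.1  1.   0. ]
rod_tail [(0.8, array([312.5, 241.7]), array([455.3, -61. ,  30. ]))]
caddy_mouth [(0.89, array([314. , 178.9]), array([449.8,  -7.6,  30. ]))]
ejector_tab []
[(0.77, array([235.8, 262.4]), array([452. , -57.1,  30. ]))]
```

View pics/w11.png

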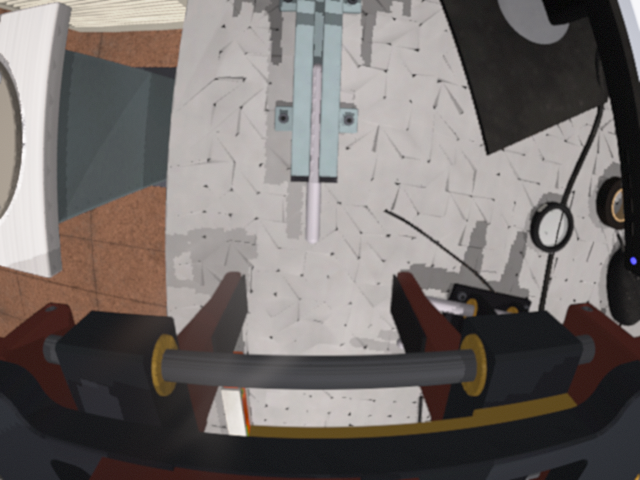

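```bash
python3 - <<'E'
from h import *
np.set_printoptions(precision=2,suppress=True)
o=dict(tool_pos=[458,-44.5,130],tcp_rot=[[-0.129,0.9916,0],[0.9916,0.129,0],[0,0,-1]])
w=cv2.imread("pics/w11.png").astype(int)
pts=[]
for r in range(186,238,3):
    row=w[r,295:330].sum(1); 
    g=np.gradient(row.astype(float))
    b=w[r,295:330]; m=(b.min(1)>150)&(abs(b[:,0]-b[:,2])<25)
    print(r,[int(i)+295 for i in np.nonzero(b[:,0]+0>b[:,1]+4)[0]][:1],[int(i)+295 for i in np.nonzero(b[:,0]>b[:,1]+4)[0]][-1:],end=' ')
print()
for a,b in (((318,80),(312.3,235)),((314.3,186),(312.3,238))):
    P,Q=atz("wrist",a,36,o),atz("wrist",b,36,o); d=P-Q;print(P,Q,np.degrees(np.arctan2(d[1],d[0])))
E
```

```text
186 [308] [320] 189 [309] [319] 192 [309] [319] 195 [308] [318] 198 [308] [318] 201 [308] [319] 204 [307] [319] 207 [307] [319] 210 [307] [318] 213 [308] [318] 216 [308] [317] 219 [307] [318] 222 [308] [318] 225 [307] [318] 228 [307] [318] 231 [307] [317] 234 [308] [317] 237 [308] [317] 
[442.61  72.43  36.  ] [454.27 -53.45  36.  ] 95.2950402694449
[450.7  -12.48  36.  ] [454.6  -56.03  36.  ] 95.11391038580278
```

```bash
python3 -m creep '[[[0,0,0],[0,0,0.037],100],[[0.0064,-0.0045,0.02],[0,0,0],100],[[0,0,0.03],[0,0,0],100],[[0,0,0.035],[0,0,0],100],[[0,0,0.025],[0,0,0],100]]'
python3 -m creep '[[[0,0,0.01],[0,0,0],100],[[0,0,0],[0,0,0],100],[[0,0,0],[0,0,0],100]]'
python3 -m creep '[[[0,0,0.005],[0,0,0],100],[[0,0,0],[0,0,0],100],[[0,0,0],[0,0,0],100]]'
python3 -m creep '[[[0,0,0.004],[0,0,0],100],[[0,0,0],[0,0,0],100],[[0,0,0],[0,0,0],100]]'
python3 - <<'E'
from h import *
o=get_obs();print(o["tool_pos"]);s=grab_frame("side");cv2.imwrite("pics/s12.png",s);cv2.imwrite("pics/w12.png",grab_frame("wrist"))
b,g,r=[s[...,i].astype(int) for i in range(3)]
m=((r>g*1.5)&(r>50)&(g<75)).astype(np.uint8);m[320:]=0;m[:180]=0;m[:,:190]=0;m[:,300:]=0
print([(c,int(np.nonzero(m[:,c])[0].max())) for c in range(190,300,4) if m[:,c].any()])
R=np.array(o["tcp_rot"]);p=np.array(o["tool_pos"])
for z in (0,-30,-40):print(z,[proj("side",p+R@[a,b,z]).round(1).tolist() for a in(-10,10) for b in (-57,-44,44,57)])
E
```

```text
time: 16.27
tool_pos: [452.5, -39.5, 18.3]
tcp_rot: [[-0.092, 0.996, -0.001], [0.996, 0.092, 0.0], [0.0, -0.001, -1.0]]
contact_force: [-0.5, -0.1, 0.0]
gripper_width: 1.0
time: 16.52
tool_pos: [453.5, -39.4, 10.5]
tcp_rot: [[-0.091, 0.996, -0.0], [0.996, 0.091, 0.0], [0.0, -0.0, -1.0]]
contact_force: [0.6, 0.4, 0.4]
gripper_width: 1.003
time: 16.77
tool_pos: [454.0, -40.0, 5.9]
tcp_rot: [[-0.091, 0.996, 0.002], [0.996, 0.091, -0.0], [-0.001, 0.002, -1.0]]
contact_force: [0.3, 0.1, -0.6]
gripper_width: 1.001
time: 17.02
tool_pos: [453.2, -40.0, 1.1]
tcp_rot: [[-0.091, 0.996, 0.0], [0.996, 0.091, -0.0], [-0.0, 0.0, -1.0]]
contact_force: [-0.5, -1.2, -0.8]
gripper_width: 1.0
[453.1917195  -39.9539885    1.13407068]
[(194, 214), (198, 222), (210, 204), (214, 229), (218, 244), (222, 222), (226, 219), (230, 221), (234, 223), (238, 222), (250, 207), (258, 264), (262, 264), (266, 252), (270, 247), (274, 243), (278, 238), (290, 197), (294, 194)]
0 [[217.7, 257.8], [222.8, 260.4], [257.8, 278.2], [263.1, 280.9], [223.5, 251.4], [228.5, 253.9], [263.3, 271.5], [268.6, 274.2]]
-30 [[216.1, 248.8], [221.3, 251.4], [256.9, 269.4], [262.3, 272.1], [221.9, 242.4], [227.1, 244.9], [262.5, 262.6], [267.9, 265.3]]
-40 [[215.6, 245.7], [220.7, 248.3], [256.6, 266.4], [262.0, 269.1], [221.4, 239.3], [226.6, 241.9], [262.2, 259.6], [267.6, 262.3]]
```

```bash
python3 -m creep '[[[0,0,0.01],[0,0,0],100],[[0,0,0.01],[0,0,0],100],[[0,0,0],[0,0,0],100],[[0,0,0],[0,0,0],100]]'
python3 -m creep '[[[0,0,0.004],[0,0,0],100],[[0,0,0],[0,0,0],100],[[0,0,0],[0,0,0],100]]'
python3 -m creep '[[[0,0,0.003],[0,0,0],100],[[0,0,0],[0,0,0],100],[[0,0,0],[0,0,0],100]]'
python3 -m creep '[[[0,0,0.003],[0,0,0],100],[[0,0,0],[0,0,0],100],[[0,0,0],[0,0,0],100]]'|grep -v rot
```

```text
time: 17.45
tool_pos: [452.2, -39.7, -19.9]
tcp_rot: [[-0.091, 0.996, -0.002], [0.996, 0.091, 0.0], [0.0, -0.002, -1.0]]
contact_force: [-0.1, -0.9, 1.3]
gripper_width: 1.002
time: 17.7
tool_pos: [453.1, -39.8, -23.1]
tcp_rot: [[-0.091, 0.996, -0.0], [0.996, 0.091, 0.0], [0.0, -0.0, -1.0]]
contact_force: [0.3, -0.9, 0.8]
gripper_width: 1.003
time: 17.95
tool_pos: [453.1, -39.9, -26.0]
tcp_rot: [[-0.091, 0.996, -0.0], [0.996, 0.091, -0.0], [-0.0, -0.0, -1.0]]
contact_force: [0.0, -0.4, 0.1]
gripper_width: 1.003
time: 18.2
tool_pos: [453.0, -39.9, -29.1]
contact_force: [0.6, -0.1, -0.3]
gripper_width: 0.999
```

```bash
for i in 1; do python3 -m creep '[[[0,0,0.003],[0,0,0],100],[[0,0,0],[0,0,0],100],[[0,0,0],[0,0,0],100]]'|grep -v rot
python3 -m creep '[[[0,0,0.003],[0,0,0],100],[[0,0,0],[0,0,0],100],[[0,0,0],[0,0,0],100]]'|grep -v rot
python3 -m creep '[[[0,0,0.002],[0,0,0],100],[[0,0,0],[0,0,0],100],[[0,0,0],[0,0,0],100]]'|grep -v rot; done
```

```text
time: 18.45
tool_pos: [453.0, -39.9, -32.1]
contact_force: [0.2, 0.2, -0.5]
gripper_width: 0.998
time: 18.7
tool_pos: [453.0, -39.8, -35.1]
contact_force: [-0.3, 0.2, -0.1]
gripper_width: 1.003
time: 18.95
tool_pos: [453.1, -39.8, -37.0]
contact_force: [0.2, 0.4, -0.8]
gripper_width: 0.998
```

```bash
python3 -m creep '[[[0,0,0.002],[0,0,0],100],[[0,0,0],[0,0,0],100],[[0,0,0],[0,0,0],100]]'|grep -v rot
python3 -m creep '[[[0,0,0.002],[0,0,0],100],[[0,0,0],[0,0,0],100],[[0,0,0],[0,0,0],100]]'|grep -v rot
python3 -m creep '[[[0,0,0.002],[0,0,0],100],[[0,0,0],[0,0,0],100],[[0,0,0],[0,0,0],100]]'|grep -v rot
python3 - <<'E'
from h import *
o=get_obs();s=grab_frame("side");cv2.imwrite("pics/s13.png",s)
b,g,r=[s[...,i].astype(int) for i in range(3)]
m=((r>g*1.5)&(r>50)&(g<75)).astype(np.uint8);m[320:]=0;m[:180]=0;m[:,:190]=0;m[:,300:]=0
print([(c,int(np.nonzero(m[:,c])[0].max())) for c in range(206,270,2) if m[:,c].any()])
R=np.array(o["tcp_rot"]);p=np.array(o["tool_pos"])*[1,1,0]
print([proj("side",p+R@[a,b,0]).round(1).tolist() for a in(-10,10) for b in (-57,-44,44,57)])
E
```

```text
time: 19.2
tool_pos: [453.1, -39.8, -39.0]
contact_force: [0.5, 0.4, 0.3]
gripper_width: 0.997
time: 19.45
tool_pos: [453.3, -39.9, -39.6]
contact_force: [-7.0, 0.7, 24.9]
gripper_width: 0.996
time: 19.7
tool_pos: [453.4, -40.0, -39.8]
contact_force: [-14.6, 0.3, 55.4]
gripper_width: 1.001
[(210, 216), (212, 219), (214, 220), (216, 227), (218, 246), (220, 256), (222, 259), (224, 231), (226, 232), (228, 233), (230, 234), (232, 235), (234, 236), (236, 236), (238, 238), (240, 237), (250, 224), (260, 278), (262, 278), (264, 275), (266, 273), (268, 265)]
[[217.8, 258.2], [222.9, 260.8], [257.9, 278.6], [263.2, 281.3], [223.5, 251.8], [228.6, 254.3], [263.4, 271.9], [268.7, 274.5]]
```

```bash
python3 -m creep '[[[0,0,-0.0147],[0,0,0],100],[[0,0,0],[0,0,0],60],[[0,0,0],[0,0,0],40],[[0,0,0],[0,0,0],20],[[0,0,0],[0,0,0],0]]' 45
python3 -m creep '[[[0,0,0],[0,0,0],0],[[0,0,0],[0,0,0],0],[[0,0,0],[0,0,0],0],[[0,0,0],[0,0,0],0],[[0,0,0],[0,0,0],0]]'
python3 -m creep '[[[0,0,0],[0,0,0],0],[[0,0,0],[0,0,0],0],[[0,0,0],[0,0,0],0],[[0,0,0],[0,0,0],0],[[0,0,0],[0,0,0],0]]'
```

```text
time: 20.17
tool_pos: [452.8, -39.9, -28.8]
tcp_rot: [[-0.091, 0.996, -0.001], [0.996, 0.091, 0.0], [0.0, -0.001, -1.0]]
contact_force: [-0.1, -0.6, 0.9]
gripper_width: 0.734
time: 20.58
tool_pos: [453.1, -39.8, -28.4]
tcp_rot: [[-0.091, 0.996, -0.0], [0.996, 0.091, 0.0], [0.0, -0.0, -1.0]]
contact_force: [0.6, -0.6, 0.5]
gripper_width: 0.361
time: 21.0
tool_pos: [453.2, -39.9, -28.3]
tcp_rot: [[-0.091, 0.996, -0.0], [0.996, 0.091, -0.0], [-0.0, -0.0, -1.0]]
contact_force: [0.0, -0.3, 0.3]
gripper_width: 0.124
```

```bash
python3 -m creep '[[[0,0,0],[0,0,0],0],[[0,0,0],[0,0,0],0],[[0,0,0],[0,0,0],0]]'
```

```text
time: 21.25
tool_pos: [453.2, -39.9, -28.2]
tcp_rot: [[-0.091, 0.996, 0.0], [0.996, 0.091, -0.0], [-0.0, 0.0, -1.0]]
contact_force: [0.2, 0.8, -0.2]
gripper_width: 0.127
```

```bash
python3 -m creep '[[[-0.01,0,-0.001],[0,0,0],0],[[-0.015,0,0],[0,0,0],0],[[-0.015,0,0],[0,0,0],0],[[-0.015,0,0],[0,0,0],0],[[0,0,0],[0,0,0],0]]'
python3 -m creep '[[[-0.015,0,0],[0,0,0],0],[[-0.015,0,0],[0,0,0],0],[[-0.015,0,0],[0,0,0],0],[[-0.01,0,0],[0,0,0],0],[[0,0,0],[0,0,0],0]]'
python3 - <<'E'
from h import *
np.set_printoptions(precision=1,suppress=True)
o=get_obs();print(np.array(o["tool_pos"]),o["gripper_width"]);cv2.imwrite("pics/s14.png",grab_frame("side"));w=grab_frame("wrist");cv2.imwrite("pics/w14.png",w)
for c in("wrist","side"):
  for n in("rod_nose","rod_tail","caddy_mouth"):
    print(c,n,[(round(k["p"],2),np.array(k["point"]),atz(c,k["point"],31,o)) for k in pinpoint(c,n)[:1]])
E
```

```text
time: 21.67
tool_pos: [458.0, -98.7, -27.4]
tcp_rot: [[-0.086, 0.996, -0.0], [0.996, 0.086, -0.002], [-0.002, -0.001, -1.0]]
contact_force: [-1.5, -0.3, -0.8]
gripper_width: 0.12
time: 22.08
tool_pos: [463.1, -151.6, -27.3]
tcp_rot: [[-0.088, 0.996, -0.0], [0.996, 0.088, -0.001], [-0.001, -0.0, -1.0]]
contact_force: [0.0, -0.1, -1.1]
gripper_width: 0.126
[ 463.1 -151.6  -27.3] 0.12591451227608147
wrist rod_nose [(0.97, array([319.3,   4.2]), array([452.4, -23.5,  31. ]))]
wrist rod_tail [(0.94, array([320. , 355.2]), array([ 466.2, -173.8,   31. ]))]
wrist caddy_mouth []
side rod_nose [(0.58, array([247.6, 252.4]), array([455. , -23.7,  31. ]))]
side rod_tail [(0.6, array([201.6, 304.9]), array([ 467.2, -174.1,   31. ]))]
side caddy_mouth [(0.73, array([250.9, 246.6]), array([450.6,  -8. ,  31. ]))]
```

```bash
python3 -m creep '[[[0,0,-0.037],[0,0,0],0],[[0,0,-0.037],[0,0,0],0],[[0,0,-0.037],[0,0,0],0],[[0,0,0],[0,0,0.122],0],[[0,0,0],[0,0,0.122],0]]'
python3 -m creep '[[[0,0,0],[0,0,0.122],0],[[0,0,0],[0,0,0.122],0],[[0,0,0],[0,0,0.122],0],[[0,0,0],[0,0,0.122],0],[[0,0,0],[0,0,0.122],0]]'
python3 -m creep '[[[0,0,0],[0,0,0.122],0],[[0,0,0],[0,0,0.122],0],[[0,0,0],[0,0,0.122],0],[[0,0,0],[0,0,0.122],0],[[0,0,0],[0,0,0.122],0]]'
python3 -m creep '[[[0,0,0],[0,0,0.122],0],[[0,0,0],[0,0,0.122],0],[[0,0,0],[0,0,0],0],[[0,0,0],[0,0,0],0]]'
cat > d.py <<'E'
from h import *
import sys
np.set_printoptions(precision=1,suppress=True)
t=sys.argv[1];o=get_obs();R=np.array(o["tcp_rot"]);p=np.array(o["tool_pos"])
print(p,R.round(3).tolist(),np.round(o["contact_force"],1),round(o["gripper_width"],3))
zr=p[2]+58
for c in("wrist","side","scene"):
  cv2.imwrite(f"pics/{c}{t}.png",grab_frame(c))
  for n,z in(("rod_nose",zr),("rod_tail",zr),("bore_near",72),("bore_far",72),("cage",0)):
    print(c,n,[(round(k["p"],2),np.array(k["point"]),atz(c,k["point"],z,o)) for k in pinpoint(c,n)[:1]])
E
python3 d.py 15
```

```text
time: 22.9
tool_pos: [465.0, -149.6, 86.2]
tcp_rot: [[0.158, 0.987, 0.005], [0.987, -0.158, -0.002], [-0.001, 0.005, -1.0]]
contact_force: [-0.3, 0.3, -1.5]
gripper_width: 0.122
time: 23.32
tool_pos: [463.0, -148.9, 83.7]
tcp_rot: [[0.695, 0.719, -0.0], [0.719, -0.695, 0.0], [-0.0, -0.0, -1.0]]
contact_force: [-0.1, 0.1, -1.3]
gripper_width: 0.128
time: 23.73
tool_pos: [463.0, -148.8, 83.7]
tcp_rot: [[0.982, 0.191, -0.0], [0.191, -0.982, 0.0], [-0.0, -0.0, -1.0]]
contact_force: [0.3, -0.3, -0.2]
gripper_width: 0.126
time: 24.07
tool_pos: [463.1, -148.9, 83.7]
tcp_rot: [[0.999, -0.042, -0.0], [-0.042, -0.999, -0.0], [-0.0, 0.0, -1.0]]
contact_force: [0.3, -1.2, -1.0]
gripper_width: 0.125
[ 463.1 -148.9   83.7] [[0.999, -0.042, -0.0], [-0.042, -0.999, -0.0], [-0.0, 0.0, -1.0]] [ 0.3 -1.2 -1. ] 0.125
wrist rod_nose [(0.92, array([315.9,   5.1]), array([ 590.2, -151.9,  141.7]))]
wrist rod_tail [(0.94, array([317.8, 354.8]), array([ 439.5, -146.4,  141.7]))]
wrist bore_near [(0.77, array([248.6,   4.1]), array([ 618.4, -113.3,   72. ]))]
wrist bore_far []
wrist cage []
side rod_nose [(0.88, array([256.6, 296.8]), array([ 593.2, -151.3,  141.7]))]
side rod_tail [(0.92, array([193.1, 251.1]), array([ 436.8, -142.7,  141.7]))]
side bore_near [(0.88, array([283.4, 312.9]), array([ 621.1, -115.4,   72. ]))]
side bore_far [(0.88, array([307.1, 331.2]), array([ 678.8, -120.7,   72. ]))]
side cage [(0.58, array([285.6, 351.6]), array([ 646.8, -145.1,    0. ]))]
scene rod_nose [(0.58, array([425. , 220.8]), array([ 582. , -151.8,  141.7]))]
scene rod_tail [(0.65, array([420.1, 254.6]), array([ 449.1, -145.4,  141.7]))]
scene bore_near [(0.68, array([406.7, 240.2]), array([ 618.6, -118.3,   72. ]))]
scene bore_far [(0.66, array([405.9, 226.3]), array([ 680.4, -113.7,   72. ]))]
scene cage [(0.67, array([418.5, 259.8]), array([ 659.4, -147.9,    0. ]))]
```

```bash
python3 -m creep '[[[0.03,0,-0.03],[0,0,0],0],[[0.03,0,-0.03],[0,0,0],0],[[0.03,0,0],[0,0,0],0],[[0,0,0],[0,0,0],0],[[0,0,0],[0,0,0],0]]'
python3 d.py 16 | grep -v scene
```

```text
time: 25.38
tool_pos: [553.2, -153.1, 142.7]
tcp_rot: [[0.999, -0.045, 0.001], [-0.045, -0.999, 0.0], [0.001, -0.0, -1.0]]
contact_force: [-0.9, 0.6, -0.8]
gripper_width: 0.123
[ 553.2 -153.1  142.7] [[0.999, -0.045, 0.001], [-0.045, -0.999, 0.0], [0.001, -0.0, -1.0]] [-0.9  0.6 -0.8] 0.123
wrist rod_nose [(0.94, array([316.7,   5.8]), array([ 680. , -156.9,  200.7]))]
wrist rod_tail [(0.96, array([319., 358.]), array([ 527.8, -151. ,  200.7]))]
wrist bore_near [(0.98, array([262. , 147.6]), array([ 619.1, -113. ,   72. ]))]
wrist bore_far [(0.84, array([268.7,  57.3]), array([ 686.2, -121.4,   72. ]))]
wrist cage [(0.71, array([303.9, 110.1]), array([ 648.8, -142.4,    0. ]))]
side rod_nose [(0.57, array([296.6, 304.4]), array([ 682.3, -153.4,  200.7]))]
side rod_tail [(0.8, array([223.2, 255.2]), array([ 522.5, -148.3,  200.7]))]
side bore_near [(0.88, array([282.2, 309.2]), array([ 614.4, -110.4,   72. ]))]
side bore_far [(0.98, array([309.6, 331.8]), array([ 683.1, -119. ,   72. ]))]
side cage [(0.62, array([291.8, 350.2]), array([ 654.3, -135.8,    0. ]))]
```

View pics/wrist16.png

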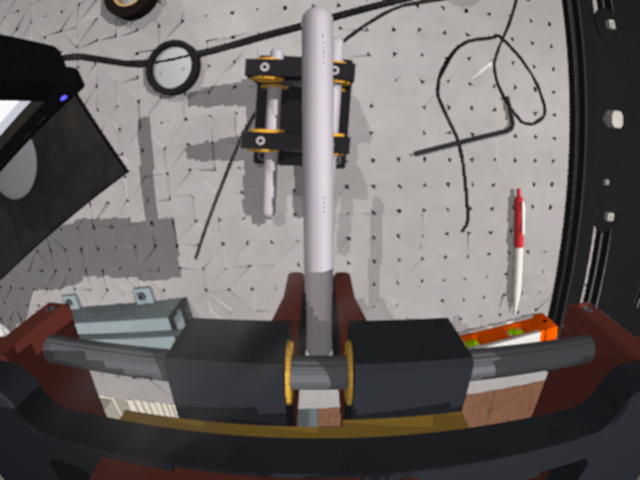

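```bash
python3 - <<'E'
from h import *
np.set_printoptions(precision=2,suppress=True)
o=dict(tool_pos=[553.2,-153.1,142.7],tcp_rot=[[0.999,-0.045,0],[-0.045,-0.999,0],[0,0,-1.0]])
w=cv2.imread("pics/wrist16.png")
g=w.min(2).astype(int); g=cv2.cvtColor(w,cv2.COLOR_BGR2HSV)
C=[]
wi=w.astype(int)
for r in list(range(90,126,2))+list(range(166,210,2)):
    b=wi[r,255:290]; s=b.sum(1); m=(b[:,0]>b[:,1]+3)&(s>300)
    i=np.nonzero(m)[0]
    if 6<len(i)<20: C.append((255+i.mean(),r))
C=np.array(C);print(len(C),C[0],C[-1])
P=np.array([atz("wrist",c,27,o) for c in C]);k=np.polyfit(P[:,0],P[:,1],1);print("low-left rod az",np.degrees(np.arctan(k[0])),"resid",np.std(P[:,1]-np.polyval(k,P[:,0])),"y@618",np.polyval(k,618.), "y@686",np.polyval(k,686))
for a,b,z in (((243,129),(351,133),86),((246,149),(351,153),86),((246,58),(355,61),86)):
    A,B=atz("wrist",a,z,o),atz("wrist",b,z,o);d=A-B;print(A,B,np.degrees(np.arctan2(d[1],d[0]))-90,np.linalg.norm(d))
# held rod
C=[]
for r in range(30,250,5):
    b=wi[r,290:350];m=(b[:,0]>b[:,1]+3)&(b.sum(1)>300);i=np.nonzero(m)[0];C.append((290+np.median(i),r)) if len(i) else 0
P=np.array([atz("wrist",c,203,o) for c in C]);k=np.polyfit(P[:,0],P[:,1],1);print("held az",np.degrees(np.arctan(k[0])))
E
```

```text
36 [272.88  98.  ] [268. 208.]
low-left rod az -6.191464356189237 resid 0.33519754830846155 y@618 -113.17764899074658 y@686 -120.5545632738687
[ 633.65 -102.44   86.  ] [ 626.7  -177.41   86.  ] -5.301823672900923 75.29110017790866
[ 619.35 -103.65   86.  ] [ 612.68 -176.93   86.  ] -5.198324310002846 73.58578906336467
[ 684.29 -107.12   86.  ] [ 677.57 -182.26   86.  ] -5.110890019639882 75.44441210500317
held az -3.1950360872288908
```

```bash
python3 -m creep '[[[0,0,0],[0,0,0.062],0],[[-0.034,-0.018,0],[0,0,0],0],[[-0.034,-0.018,0],[0,0,0],0],[[-0.015,-0.0096,0.02],[0,0,0],0],[[0,0,0.035],[0,0,0],0]]'
python3 -m creep '[[[0,0,0.035],[0,0,0],0],[[0,0,0.025],[0,0,0],0],[[0,0,0.014],[0,0,0],0],[[0,0,0],[0,0,0],0],[[0,0,0],[0,0,0],0]]'
python3 d.py 17
```

```text
time: 26.7
tool_pos: [474.4, -97.1, 90.2]
tcp_rot: [[0.994, -0.105, 0.005], [-0.105, -0.994, -0.001], [0.006, 0.0, -1.0]]
contact_force: [1.6, -0.5, -1.1]
gripper_width: 0.123
time: 27.12
tool_pos: [474.1, -99.1, 13.4]
tcp_rot: [[0.994, -0.108, -0.001], [-0.108, -0.994, 0.0], [-0.001, -0.0, -1.0]]
contact_force: [-0.1, -1.0, 0.1]
gripper_width: 0.122
[474.1 -99.1  13.4] [[0.994, -0.108, -0.001], [-0.108, -0.994, 0.0], [-0.001, -0.0, -1.0]] [-0.1 -1.   0.1] 0.122
wrist rod_nose [(0.98, array([319.8,   7.3]), array([ 599.6, -111.9,   71.4]))]
wrist rod_tail [(0.6, array([317.2, 356.8]), array([449.6, -94.6,  71.4]))]
wrist bore_near [(0.73, array([177.9, 326.4]), array([471.2, -30.9,  72. ]))]
wrist bore_far []
wrist cage []
side rod_nose [(0.76, array([277.1, 304.6]), array([ 600.4, -107.8,   71.4]))]
side rod_tail [(0.95, array([221.4, 262.4]), array([453.4, -95.5,  71.4]))]
side bore_near [(0.96, array([280.6, 311.8]), array([ 615.5, -116.6,   72. ]))]
side bore_far [(0.82, array([309.6, 334.5]), array([ 686.4, -123.5,   72. ]))]
side cage [(0.77, array([289.1, 354.4]), array([ 655.7, -145.8,    0. ]))]
scene rod_nose []
scene rod_tail [(0.57, array([391.6, 282.9]), array([452.4, -97.3,  71.4]))]
scene bore_near [(0.83, array([404.7, 240.5]), array([ 616.6, -114.1,   72. ]))]
scene bore_far [(0.72, array([410.4, 227.1]), array([ 678.3, -123.7,   72. ]))]
scene cage [(0.69, array([420.5, 259.9]), array([ 659.7, -152.4,    0. ]))]
```

```bash
python3 -m creep '[[[0.008,0,-0.0003],[0,0,0],0],[[0.006,0,0],[0,0,0],0],[[0,0,0],[0,0,0],0],[[0,0,0],[0,0,0],0]]'|grep -v rot
python3 -m creep '[[[0.004,0,0],[0,0,0],0],[[0.004,0,0],[0,0,0],0],[[0,0,0],[0,0,0],0],[[0,0,0],[0,0,0],0]]'|grep -v rot
python3 d.py 18|grep -E "nose|near|^\["
```

```text
time: 28.35
tool_pos: [489.0, -100.7, 14.0]
contact_force: [0.0, 0.5, -1.2]
gripper_width: 0.12
time: 28.68
tool_pos: [496.5, -101.5, 13.9]
contact_force: [-0.4, 0.3, -1.5]
gripper_width: 0.124
[ 496.5 -101.5   13.9] [[0.994, -0.108, 0.0], [-0.108, -0.994, 0.0], [0.0, -0.0, -1.0]] [-0.4  0.3 -1.5] 0.124
wrist rod_nose [(0.77, array([315.9,   5.9]), array([ 622.8, -112.9,   71.9]))]
wrist bore_near [(0.88, array([318.8,  17.7]), array([ 617.6, -113.5,   72. ]))]
side rod_nose [(0.85, array([287.4, 310.9]), array([ 624.3, -107.7,   71.9]))]
side bore_near [(0.64, array([254.5, 293.6]), array([ 551.7, -114. ,   72. ]))]
scene rod_nose []
scene bore_near [(0.74, array([362. , 245.2]), array([581.8, -26.1,  72. ]))]
```

```bash
python3 -m creep '[[[0.004,0,0],[0,0,0],0],[[0,0,0],[0,0,0],0],[[0,0,0],[0,0,0],0]]'|grep -v rot
python3 -m creep '[[[0.004,0,0],[0,0,0],0],[[0,0,0],[0,0,0],0],[[0,0,0],[0,0,0],0]]'
python3 -m creep '[[[0.004,0,0],[0,0,0],0],[[0,0,0],[0,0,0],0],[[0,0,0],[0,0,0],0]]'
```

```text
time: 29.83
tool_pos: [500.6, -102.0, 14.0]
contact_force: [-0.4, -1.0, 0.1]
gripper_width: 0.125
time: 30.08
tool_pos: [504.5, -102.4, 14.0]
tcp_rot: [[0.994, -0.108, 0.0], [-0.108, -0.994, 0.0], [0.0, -0.0, -1.0]]
contact_force: [-0.2, -1.6, -1.0]
gripper_width: 0.128
time: 30.33
tool_pos: [508.5, -102.9, 14.0]
tcp_rot: [[0.994, -0.108, 0.0], [-0.108, -0.994, 0.0], [0.0, -0.0, -1.0]]
contact_force: [0.5, -0.7, -0.5]
gripper_width: 0.124
```

```bash
python3 -m creep '[[[0.007,0,0],[0,0,0],0],[[0.007,0,0],[0,0,0],0],[[0.007,0,0],[0,0,0],0],[[0,0,0],[0,0,0],0],[[0,0,0],[0,0,0],0]]'|grep -v rot
python3 -c "
from station import get_obs;o=get_obs();print(o['moment'],o['contact_force'])"
python3 -m creep '[[[0.005,0,0],[0,0,0],0],[[0.005,0,0],[0,0,0],0],[[0,0,0],[0,0,0],0],[[0,0,0],[0,0,0],0]]'
python3 -c "
from station import get_obs;o=get_obs();print(o['moment'],o['contact_force'])"
```

```text
time: 30.75
tool_pos: [529.7, -105.1, 13.9]
contact_force: [-0.3, 0.6, -0.6]
gripper_width: 0.124
[-0.00591305 -0.00377446 -0.01416214] [-0.29675468  0.63814771 -0.56650355]
time: 31.08
tool_pos: [539.3, -106.2, 14.0]
tcp_rot: [[0.994, -0.108, 0.0], [-0.108, -0.994, 0.0], [0.0, -0.0, -1.0]]
contact_force: [-0.0, 0.4, -1.1]
gripper_width: 0.124
[-0.01047442  0.07731486  0.0124527 ] [-0.02619785  0.42972876 -1.09411033]
```

```bash
for r in 1; do python3 -m creep '[[[0.004,0,0],[0,0,0],0],[[0,0,0],[0,0,0],0],[[0,0,0],[0,0,0],0]]'|grep -v rot
python3 -m creep '[[[0.004,0,0],[0,0,0],0],[[0,0,0],[0,0,0],0],[[0,0,0],[0,0,0],0]]'|grep -v rot
python3 -m creep '[[[0.004,0,0],[0,0,0],0],[[0,0,0],[0,0,0],0],[[0,0,0],[0,0,0],0]]'
python3 -c "
from station import get_obs;o=get_obs();print(o['moment'],o['contact_force'])"; done
```

```text
time: 31.33
tool_pos: [543.2, -106.7, 14.0]
contact_force: [-0.5, -0.2, -0.2]
gripper_width: 0.128
time: 31.58
tool_pos: [547.2, -107.1, 14.0]
contact_force: [-0.5, -0.2, -1.3]
gripper_width: 0.126
time: 31.83
tool_pos: [551.2, -107.5, 14.0]
tcp_rot: [[0.994, -0.108, 0.0], [-0.108, -0.994, 0.0], [0.0, -0.0, -1.0]]
contact_force: [-0.5, 0.4, -0.3]
gripper_width: 0.125
[0.0355071  0.07775027 0.0030298 ] [-0.47126694  0.39958207 -0.26646771]
```

```bash
python3 -m creep '[[[0.006,0,0],[0,0,0],0],[[0.006,0,0],[0,0,0],0],[[0.006,0,0],[0,0,0],0],[[0.005,0,0],[0,0,0],0],[[0,0,0],[0,0,0],0]]'|grep -v rot
python3 -m creep '[[[0,0,0],[0,0,0],0],[[0,0,0],[0,0,0],0]]'
python3 d.py 19
python3 - <<'E'
from h import *
np.set_printoptions(precision=1,suppress=True)
o=dict(tool_pos=[553.2,-153.1,142.7],tcp_rot=[[0.999,-0.045,0],[-0.045,-0.999,0],[0,0,-1.0]])
w=cv2.imread("pics/wrist16.png").astype(int)
print("low tail",[(r,w[r,268].tolist()) for r in range(208,222,2)]); print("low nose",[(r,w[r,277].tolist()) for r in range(42,60,2)])
print(atz("wrist",(268,216),24,o),atz("wrist",(277,50),24,o))
s=cv2.imread("pics/wrist19.png").astype(int)
for c in (380,390,400,410,420): print(c,[int(v) for v in s[0:50:3,c].sum(1)])
cv2.imwrite("pics/c19.png",cv2.resize(cv2.imread("pics/wrist19.png")[0:120,240:480],None,fx=3,fy=3))
E
```

```text
time: 32.25
tool_pos: [575.4, -110.0, 14.1]
contact_force: [0.4, -0.2, -0.5]
gripper_width: 0.125
time: 32.42
tool_pos: [573.6, -110.0, 13.8]
tcp_rot: [[0.994, -0.108, -0.0], [-0.108, -0.994, 0.0], [-0.0, 0.0, -1.0]]
contact_force: [-0.0, 0.5, -0.7]
gripper_width: 0.125
[ 573.6 -110.    13.8] [[0.994, -0.108, -0.0], [-0.108, -0.994, 0.0], [-0.0, 0.0, -1.0]] [-0.   0.5 -0.7] 0.125
wrist rod_nose [(0.9, array([316.3,   7. ]), array([ 699.3, -121.5,   71.8]))]
wrist rod_tail [(0.61, array([320.7, 358.7]), array([ 547.7, -107. ,   71.8]))]
wrist bore_near [(0.57, array([319.8, 212.7]), array([ 617.2, -114. ,   72. ]))]
wrist bore_far [(0.69, array([322.4,  40.9]), array([ 684.8, -122.3,   72. ]))]
wrist cage [(0.9, array([359.6, 128. ]), array([ 648.5, -140.6,    0. ]))]
side rod_nose [(0.61, array([319.1, 336.3]), array([ 702. , -116.3,   71.8]))]
side rod_tail [(0.81, array([258.4, 288.8]), array([ 550.5, -101.2,   71.8]))]
side bore_near [(0.8, array([282.5, 310.9]), array([ 617.1, -113. ,   72. ]))]
side bore_far [(0.85, array([310.7, 329.9]), array([ 682.3, -114.7,   72. ]))]
side c
[... 590 characters left out ...]
2, [180, 182, 189]), (44, [181, 184, 190]), (46, [181, 183, 188]), (48, [183, 178, 186]), (50, [199, 192, 201]), (52, [209, 201, 209]), (54, [211, 202, 212]), (56, [212, 204, 214]), (58, [153, 170, 194])]
[ 555.8 -106.4   24. ] [ 701.9 -122.7   24. ]
380 [607, 607, 610, 613, 618, 621, 626, 628, 627, 630, 626, 627, 638, 406, 157, 161, 164]
390 [607, 607, 614, 612, 619, 623, 624, 624, 632, 634, 632, 635, 562, 171, 164, 165, 168]
400 [609, 612, 620, 618, 619, 625, 620, 619, 620, 543, 168, 148, 445, 578, 175, 162, 163]
410 [494, 613, 616, 622, 626, 622, 596, 215, 122, 339, 560, 574, 582, 581, 247, 162, 156]
420 [546, 601, 603, 594, 350, 126, 222, 591, 606, 607, 605, 635, 686, 698, 479, 159, 157]
```

```bash
cat > e.py <<'E'
from h import *
import sys
np.set_printoptions(precision=1,suppress=True,linewidth=200)
t=sys.argv[1];o=get_obs()
B=np.array([617.5,-114.0,0]);a=np.radians(6.1);c=np.array([np.cos(a),-np.sin(a),0]);n=np.array([np.sin(a),np.cos(a),0])
W=lambda x,y,z:B+(x+34)*c+(y-24)*n+[0,0,z]
xs=np.arange(36,80,2.)
for cam in("side","wrist"):
    im=cv2.GaussianBlur(cv2.imread(f"pics/{cam}{t}.png"),(3,3),0).astype(np.float32)
    for nm,y,z in (("UL",24,72),("UR",-24,72),("LL",24,24),("LR",-24,24)):
        uv=np.array([proj(cam,W(x,y,z),o) for x in xs],np.float32)
        v=cv2.remap(im,uv[:,:1],uv[:,1:],cv2.INTER_LINEAR)[:,0]
        print(cam,nm,uv[0],uv[-1]); print("  sum",v.sum(1).astype(int)); print("  b-g",(v[:,0]-v[:,1]).astype(int))
E
python3 e.py 19
```

```text
side UL [310.6 333.9] [328.3 348. ]
  sum [583 583 590 602 582 517 423 349 323 338 388 445 479 489 491 488 483 483 484 485 484 483]
  b-g [6 7 8 8 7 6 4 2 0 0 0 0 0 0 0 0 0 0 0 0 0 0]
side UR [291.9 351.5] [309.7 366.2]
  sum [568 569 567 565 571 585 586 548 458 305 165  99  91  94  97  97  93  87 102 209 370 464]
  b-g [7 7 8 8 7 7 8 7 6 4 4 4 4 4 4 4 4 4 2 0 0 0]
side LL [310.5 347.5] [327.6 361.3]
  sum [520 538 558 571 576 581 580 557 465 322 241 312 428 487 491 488 487 486 467 387 237 149]
  b-g [ 6  6  6  7  7  8  7  6  6  4  2  0  0 -1  0  0  0  0  0  0  0 -1]
side LR [292.4 364.8] [309.6 379.2]
  sum [560 565 565 567 570 577 579 546 455 302 183 185 258 352 432 474 485 484 481 477 478 479]
  b-g [7 7 7 7 6 7 7 7 5 3 1 0 0 0 0 0 0 0 0 0 0 0]
wrist UL [319.7  36.3] [319.5 -56.3]
  sum [508 704 702 702 701 684 640 116   0   0   0   0   0   0   0   0   0   0   0   0   0   0]
  b-g [-103    5    5    5    4    5    6    0    0    0    0    0    0    0    0    0    0    0    0    0    0    0]
wrist UR [440.6  42.9] [436.  -47.8]
  sum [478 608 604 601 598 594 593 587 583 486   0   0   0   0   0   0   0   0   0   0   0   0]
  b-g [-60   8   7   7   6   7   7   7   6   5   0   0   0   0   0   0   0   0   0   0   0   0]
wrist LL [319.6  58.8] [319.5 -15.2]
  sum [684 227 150 603 426 158 456 694 702 702 701 701 696 681 652 211 125   0   0   0   0   0]
  b-g [  5   1   0   6   6   5 -96   0   5   4   4   4   4   5   5   1  -1   0   0   0   0   0]
wrist LR [412.   62.3] [410.2 -10.7]
  sum [161 161 160 160 161 161 518 636 621 582 426 127 299 615 626 621 616 609 103   0   0   0]
  b-g [ 2  3  3  3  4  5  7  7  7  3 -2 -2 -1 -1 -2 -1 -2 -2  0  0  0  0]
```

```bash
python3 -m creep '[[[0.003,0,0],[0,0,0],0],[[0.0019,0,0],[0,0,0],0],[[0,0,0],[0,0,0],0],[[0,0,0],[0,0,0],0],[[0,0,0],[0,0,0],0]]'
python3 d.py 20 | grep -vE "scene|cage"; python3 e.py 20 | grep -A1 side | grep -v -- --; python3 -c "
from station import get_obs;o=get_obs();print(o['moment'],o['contact_force'])"
```

```text
time: 33.73
tool_pos: [578.7, -110.6, 13.9]
tcp_rot: [[0.994, -0.108, -0.0], [-0.108, -0.994, -0.0], [-0.0, 0.0, -1.0]]
contact_force: [-0.3, 1.0, -0.4]
gripper_width: 0.124
[ 578.7 -110.6   13.9] [[0.994, -0.108, -0.0], [-0.108, -0.994, -0.0], [-0.0, 0.0, -1.0]] [-0.3  1.  -0.4] 0.124
wrist rod_nose [(0.58, array([318.2,   6.4]), array([ 704.6, -122.8,   71.9]))]
wrist rod_tail [(0.92, array([319.9, 359.8]), array([ 552.2, -107.2,   71.9]))]
wrist bore_near [(0.89, array([316.5, 222.7]), array([ 618.3, -112.8,   72. ]))]
wrist bore_far [(0.7, array([319.5,  55.9]), array([ 683.9, -121.1,   72. ]))]
side rod_nose [(0.65, array([290.4, 350.8]), array([ 679. , -169.6,   71.9]))]
side rod_tail [(0.79, array([258.2, 289.6]), array([ 551.4, -102.9,   71.9]))]
side bore_near [(0.66, array([283.3, 313.1]), array([ 621.2, -115.9,   72. ]))]
side bore_far [(0.64, array([310.2, 330.7]), array([ 682.6, -116.5,   72. ]))]
side UL [310.6 333.9] [328.3 348. ]
  sum [584 584 583 582 583 593 593 552 479 404 398 444 480 489 491 492 485 484 486 486 483 480]
side UR [291.9 351.5] [309.7 366.2]
  sum [568 571 570 568 573 586 586 545 455 302 162  96  90  95  95  93  89  84 101 211 371 464]
side LL [310.5 347.5] [327.6 361.3]
  sum [521 541 560 570 575 580 579 557 467 324 243 314 428 488 489 487 486 485 465 385 240 154]
side LR [292.4 364.8] [309.6 379.2]
  sum [562 568 569 566 569 579 579 544 454 301 187 194 267 356 435 473 483 482 482 480 479 478]
[-0.00627892  0.08376136 -0.01205205] [-0.18269546  1.0545688  -0.40464183]
```

```bash
python3 -c "
from station import sign_off,get_obs;print(sign_off());o=get_obs();print(o['time'],o['gripper_width'])"
```

```text
the job is handed in; nothing more can be done
None
the job is handed in; nothing more can be done
```

The rod is threaded through both upper left bushings and held there with its end level with the other three. I handed the job in at about 34 s of the 72 s allowed.

**What I did**
- I pressed the thumb slide home. The push force rose to 18 N at the stop, and the camera showed 60 mm of travel and the rod about 54 mm out.
- I gripped the rod about 22 mm from its tail with 45 N, drew it out, turned it, and threaded it through the near bushing and then the far one.

**Last checks**
- **End position:** in the side view the rod's end was level with the other three to within about 0.5 mm.
- **Not jammed:** contact forces stayed at or below about 1.6 N throughout threading and were about 1 N at the end.
- **Straightness:** the tool is level, and its heading is within about a degree of the cage axis.
- **Grip:** the opening held steady at 0.124 of the stroke from the grasp to the end.

**What disagreed**
- **Fingertips:** they end about 39 mm short of the stated TCP. A first push passed over the tab without touching it. I then found the true tip by touching the table, which peaked at 55 N vertical force on the fingers, and worked from that.
- **Side camera:** the networks put the rod about 4–5 mm off sideways compared with the wrist camera and the arm's own position. The threading went through without resistance, so I trusted the wrist camera and the arm. The last side-view detection of the rod's nose landed on the upper right rod, so I judged the final level from brightness along the rods instead.
- **Slide press:** sideways force reached about 9 N, probably because the tool was about 2° off the sleeve's axis.
- **Not checked:** I did not look at the sample can, lens ring and hex key after the move. The arm's path stayed well clear of where I could place them, but the can's position was never firmly established.

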